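# Close the casting mould that is boxed in by pots

### The job

Make the little casting mould ready to pour: its upper half is boxed in between a cup and a lidded jar, and the iron weight stands on it. First stand the weight, the cup and the jar aside, all three on the ware board; then lift the upper half on to the lower half that lies on the square bat, cut corners at the same end and keys fully home, and stand the weight on the middle of the closed mould to hold it shut. Last, put the cup and the jar back, each on the very spot where it stood before, so that the board is free for the casts; keep everything upright and leave the other things alone.

Things in the scene. Friction and masses are not known exactly. Their poses are not given: they have to be found in the camera images.
- mould_upper: upper mould half: off-white plaster block 64 (x) x 112 (y) x 42 mm, back up; only to be gripped across the 64 mm; cup and jar stand 3 to 13 mm off its long sides (no room for a finger), the weight on it. Origin: centre of its underside, the mating face; z up. Upright corners cut off at the -y end. Blind sockets 18 wide, 9 deep below at (x,y) = (-18,-40), (18,-40), (0,42) mm. 0.3-0.6 kg
- mould_lower: lower mould half, a like block, loose on the bat, mating face up: half hollow of a small vase, corners cut off at its -y end, and keys (14 wide, 6 high, tapered to 8) at (x,y) = (-18,-40), (18,-40), (0,42) mm. Origin: centre of its underside, z up. Closed, the upper half's origin is 42 mm above it, axes alike; at the start their yaws differ by less than 0.8 rad. 0.6 kg
- weight: dark iron weight, a cylinder 50 mm across and 34 mm high with a knob (24 mm across) on top, 56 mm high in all, 0.5 kg. Origin: centre of the underside, z up. Grip it across the cylinder
- cup: brown thrown cup without handle, round, open, 63 mm across the rim, 44 mm at the foot, 60 mm high, hollow; from 24 mm up it is 57 to 63 mm wide. Origin: centre of the underside, z up. 0.1 to 0.15 kg
- jar: small pale-glazed lidded jar with a knob, round, 46 mm across, widest and graspable from 15 to 50 mm above its foot, 73 mm high with the knob; the lid does not come off. Origin: centre of the underside, z up. 0.1 to 0.15 kg
- bat: square dark wooden bat, 140 x 140 x 12 mm, fixed, the lower half lies on it. Origin: centre of its underside
- ware_board: the ware board: a brown wooden board 110 (x) x 205 (y) mm on two battens, fixed, its top 18 mm above the worktop, empty at the start. Origin: centre of the footprint on the worktop, z up. Room for the three things in a row along y
- grey_cup: bystander, leave alone: pale grey cup, 59 mm across, 61 mm high. Origin: centre of its underside
- tall_prop: bystander, leave alone: reddish-brown round kiln prop, 41 mm across, 75 mm high. Origin: centre of its underside
Not all that is in view belongs to the job. Leave any blue look-alike of the jar alone.

How it is judged:
By the outcome, as a careful person would: the job done as asked, in the order asked, and still so for the second after the job is handed in, with the robot touching nothing.
It also fails if it takes over 136 s, if anything falls off the work surface, if the arm or the gripper's body presses on something with over 40 N, if the wrist force passes 120 N, or if a joint passes its speed limit or range.

### The arm

A 7-joint arm with a two-finger parallel gripper is mounted at the origin on the work surface; the furniture and walls round the work are solid. World frame = base frame: x ahead of the robot, y to its left, z up, the work surface at z = 0. Lengths are in m, angles in rad, forces in N, time in s.
With the tool pointing down it reaches from about 0.425 to 0.925 m from the base axis. Payload 6.8 kg.
Tool frame: the origin (TCP) lies at the centre of the arm's flange, where the gripper is bolted on; the fingertips stand 173 mm ahead of it and the grasp point (between the pads) lies 155 mm ahead of it (r.hold_point_z is the distance from the TCP to the grasp point, in m); z points along the fingers, x is the direction in which the jaws open and shut, and the axes are right-handed (so a half turn about z gives the same grasp; the last joint's range is limited). The gripper opens to 85 mm and grips with 20 to 120 N. Pads are 22 mm wide; open, the fingers measure 114 mm over their backs; the gripper's body (76 mm by 85 mm) begins 54 mm behind the grasp point. The pads swing forward as they close: fully open they stand 13 mm farther back than shut.
Start: joints at [1.222, 0.477, 0.022, 1.555, -0.011, 1.109, -0.083], TCP at [0.161, -0.656, 0.405] pointing down, gripper open.
Joint ranges: [-2.96, 2.96], [-0.34, 2.1], [-1.41, 1.46], [0.24, 2.44], [-1.37, 4.51], [0.17, 1.92], [-2.96, 2.96]. Speed limits (rad/s): [2.39, 2.39, 3.14, 3.14, 3.14, 3.14, 3.14].

### API

Orientations are given as a rotation vector (axis times angle).
In Python, from bench import r gives the robot as it stands.
- The arm moves only by the tool apply_moves, never from a script. Its arguments are lists of equal length, an entry for each row: "dp": the shift along the tool's x, y, z scaled (see below), a list of three; "twist": the turn, a rotation vector about the tool's x, y, z scaled (see below), a list of three; "jaw": the closure in counts, from 0 (fully open) to 255 (shut). In form: {"dp": [[x, y, z], ...], "twist": [[rx, ry, rz], ...], "jaw": [jaw, ...]}. A call has 1 to 20 rows; each row shifts and turns the pose as measured when the row begins, along the tool's axes as they then stand; what a row does not reach is not made up. The controller multiplies each number of a shift by 12 cm and each number of a turn by 120 degrees. A row lasts 1/10 s, in which the tool goes at most 50 mm and 8.59 degrees, less where a joint would pass 70% of its speed; a pose out of reach is approached as far as the arm can. A call with a number of a shift or a turn outside -1 to 1 is refused whole. A call with a gripper value outside its range is refused whole. The fingers move at their own pace and stop on an object; "grip_force" is the grip in N (left out, the last holds). Time passes only in rows, so rows that do not move let the fingers close. It gives the time, the measured TCP pose, the force and the opening at its end, in the units of the state.
- r.get_obs(): the state, without advancing time (a new reading comes with each control period).
- r.grab_frame(name): name is "scene" or "side" or "wrist"; returns a dict with "color" (480x640x3 uint8, red, green, blue), "z_map" (480x640 float32, m along the optical axis (not along the pixel's ray), 0 where there is no reading), "intrinsics" (3x3 intrinsics, pixels), "R" (3x3) and "t" (3): a world point X has camera coordinates R X + t; the wrist camera has in their place "hand_eye" (4x4, takes a point from camera to tool coordinates, whose origin is the TCP and whose axes are the tool frame's). Camera axes: x right, y down, z forward; pixel columns grow to the right and rows downward; lengths in m; the calibration is good to about 2 mm. A picture is of the moment at which its call begins: read the wrist's pose just before it.
- r.hand_in(): hands the job in, once; it reports no verdict.
The state is a dict: "clock": time; "joints": joint angles; "qvel": joint speeds; "tau": joint torques, N m; "tcp_pos": TCP position; "orientation": TCP orientation; "contact_force": force on the tool from outside, world axes, zero at the start; "moment": the same for the moment, N m; "grip_width": finger opening in m.
Only numpy, scipy, OpenCV 4.12 (cv2) and the standard library are available. Lean on these libraries where they do the work, as an engineer would, in place of code of your own. Each camera call takes 0.05 s, during which the arm holds its last target.

## Working session

There is one attempt and no reset: what is moved stays moved. The work goes in short steps, Python scripts to look and compute and a tool call to move; the robot and the scene stay as the last step left them, time stands still between calls to the robot, and variables do not carry over. Pictures are saved under pics/ and viewed, and the job is handed in when it is done.

Besides the shell and the picture viewer there is one more tool, called after ">>>" in YAML: its name, and indented under it one key for each argument. apply_moves: Moves the arm, as the interface text tells. Shifts and turns lie within -1 to 1; 1 stands for 12 cm of shift or 120 degrees of turn. Its arguments: {"type":"object","properties":{"dp":{"type":"array"},"twist":{"type":"array"},"jaw":{"type":"array"},"grip_force":{"type":"number"}},"required":["dp","twist","jaw"]}

```bash
ls; mkdir -p pics
cat > h.py <<'E'
import numpy as np, cv2
from scipy.spatial.transform import Rotation as Ro
from bench import r
def st():
    o=r.get_obs(); return o
def pose(o):
    return np.array(o['tcp_pos']), Ro.from_rotvec(o['orientation']).as_matrix()
def cam(name):
    o=r.get_obs(); f=r.grab_frame(name)
    K=np.array(f['intrinsics'])
    if name=='wrist':
        p,R=pose(o); T=np.eye(4);T[:3,:3]=R;T[:3,3]=p
        C=T@np.array(f['hand_eye']); Rw=C[:3,:3]; tw=C[:3,3]
    else:
        R=np.array(f['R']);t=np.array(f['t']); Rw=R.T; tw=-R.T@t
    return f['color'],f['z_map'],K,Rw,tw
def cloud(z,K,Rw,tw):
    v,u=np.mgrid[0:z.shape[0],0:z.shape[1]]
    P=np.stack([(u-K[0,2])/K[0,0]*z,(v-K[1,2])/K[1,1]*z,z],-1)
    P=P@Rw.T+tw; P[z==0]=np.nan
    return P
def save(n,c): cv2.imwrite('pics/'+n+'.png',c[:,:,::-1])
E
python3 - <<'E'
from h import *
o=st();print(o)
for n in ['scene','side','wrist']:
    c,z,K,R,t=cam(n);save(n+'0',c);np.savez('pics/'+n+'0.npz',c=c,z=z,K=K,R=R,t=t);print(n,K[0,0],R.round(3).tolist(),t.round(3),(z>0).mean())
E
```

```text
pics
{'clock': 0.0, 'joints': array([ 1.22189108,  0.47778206,  0.02231884,  1.55646233, -0.01148295,
        1.10930121, -0.0831068 ]), 'qvel': array([-1.57883392e-04,  1.25230754e-03, -1.95700371e-03, -1.77581043e-04,
       -8.08903177e-05,  1.04920112e-03, -2.97387865e-04]), 'tau': array([-6.51909286e-04, -5.96455657e+01,  1.60781264e+00, -2.81200057e+01,
        1.24617299e-02,  9.37139470e-03, -7.09474591e-06]), 'tcp_pos': array([ 0.16092622, -0.65524498,  0.40373253]), 'orientation': array([-2.47142333e+00,  1.93786206e+00,  2.38502396e-03]), 'contact_force': array([ 0.27586824,  0.33602817, -0.13143506]), 'moment': array([-0.0143119 ,  0.00837055, -0.00049411]), 'grip_width': 0.08551681432575033}
scene 544.874951747928 [[0.734, -0.268, 0.624], [-0.678, -0.325, 0.659], [0.026, -0.907, -0.42]] [-0.237 -1.009  0.573] 0.9843359375
side 478.21568260830304 [[0.898, -0.199, 0.393], [-0.441, -0.444, 0.78], [0.02, -0.873, -0.487]] [ 0.046 -1.171  0.653] 0.9903873697916666
wrist 363.457644709031 [[0.238, -0.927, -0.288], [-0.971, -0.228, -0.069], [-0.002, 0.296, -0.955]] [ 0.235 -0.636  0.373] 0.9959830729166667
```

View pics/scene0.png

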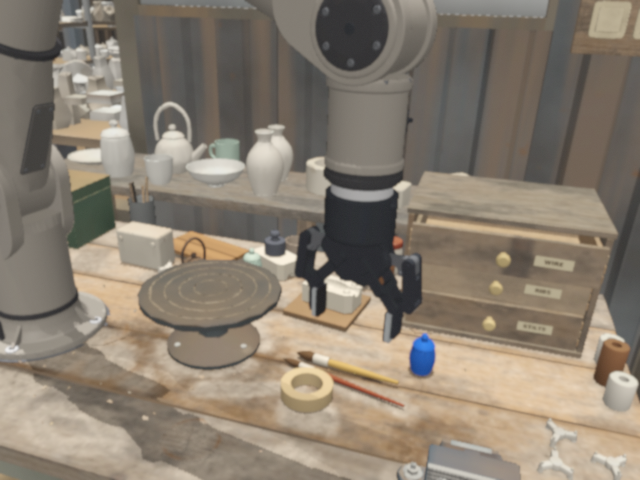

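View pics/side0.png

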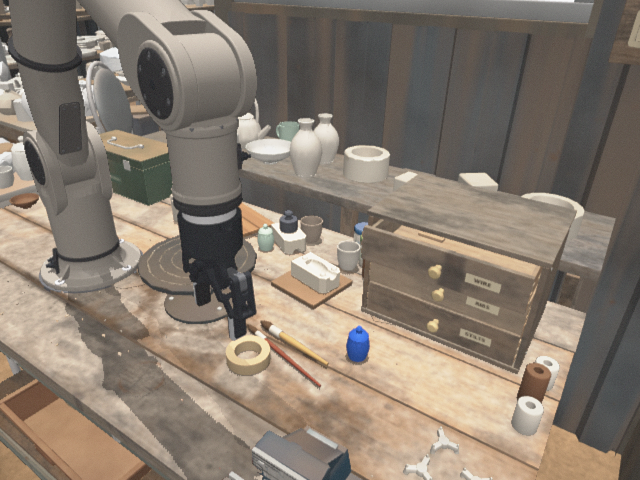

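View pics/wrist0.png

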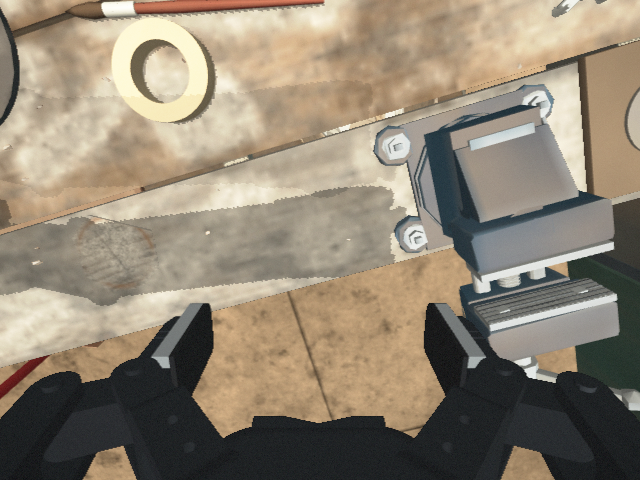

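Run:
```python
from h import *
for n in ['scene','side']:
    d=np.load(f'pics/{n}0.npz');P=cloud(d['z'],d['K'],d['R'],d['t'])
    c=d['c']
    # ortho colour map x 0..1 , y -0.6..0.6, 1.6mm
    S=600;img=np.zeros((600,800,3),np.uint8);x=P[...,0];y=P[...,1];z=P[...,2]
    print(n,P[240,312],P[285,312],P[235,288],np.nanpercentile(z,[5,50]))
    ok=np.isfinite(z)&(z>-0.03)&(z<0.15)
    # image: col = (0.6-y)... x up
    idx=np.argsort(np.where(ok,z,-9).ravel())
    for i in idx:
        if not ok.ravel()[i]:continue
        u=int((0.8-y.ravel()[i])*600);v=int((1.0-x.ravel()[i])*600)
        if 0<=u<800 and 0<=v<600: img[v:v+3,u:u+3]=c.reshape(-1,3)[i]
    save('top_'+n,img)
    big=cv2.resize(c[190:330,200:420] if n=='side' else c[210:340,130:430],None,fx=2.6,fy=2.6,interpolation=cv2.INTER_CUBIC);save('crop_'+n,big)
```

```text
scene [ 0.14303816 -0.60227222  0.33610281] [ 0.13720945 -0.6104509   0.28495928] [ 0.85872082  0.28226816 -0.13079977] [-0.00425717  0.11761574]
side [ 0.55420886 -0.12892928  0.00962024] [ 0.45240748 -0.34135882  0.02048693] [ 0.48227989 -0.12917709  0.04141503] [-0.55116832  0.09779885]
```

View pics/top_side.png

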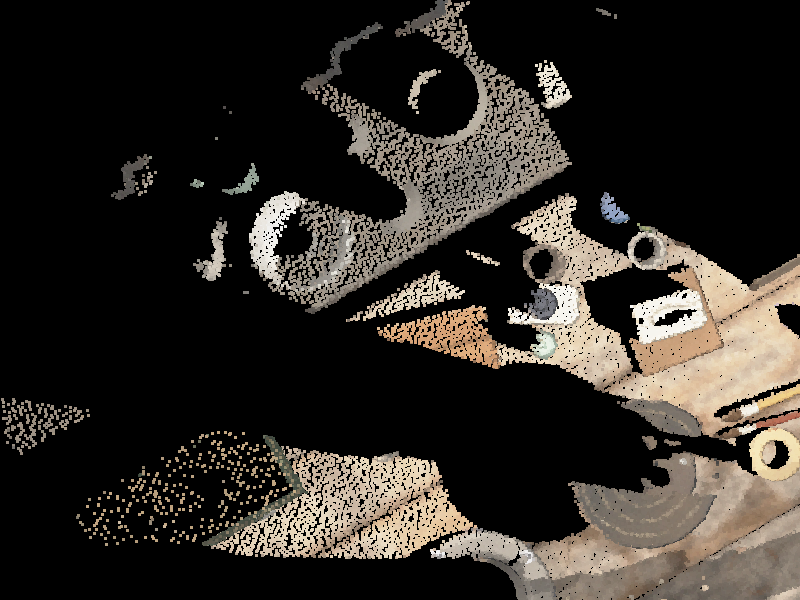

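View pics/crop_side.png

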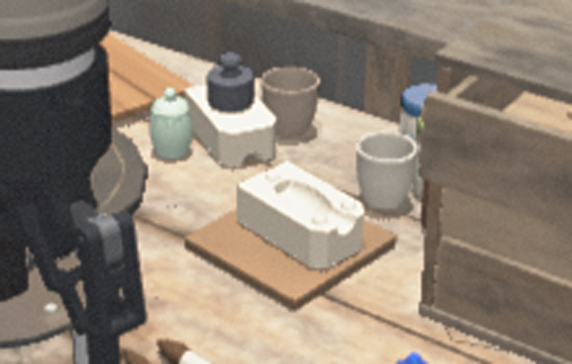

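View pics/crop_scene.png

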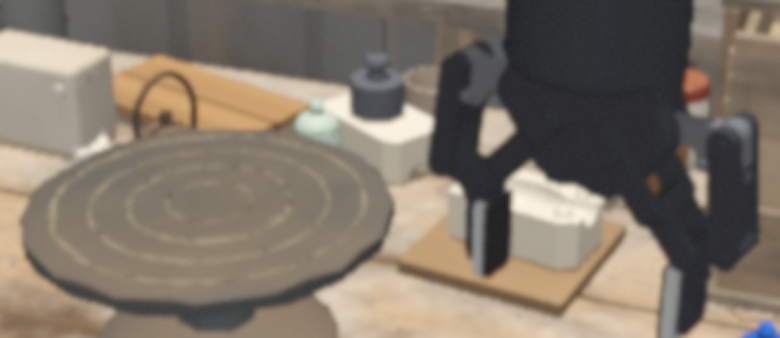

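```bash
cat >> h.py <<'E'
def tool_R(yaw):
    # tool z down, tool x axis at angle yaw in world
    x=np.array([np.cos(yaw),np.sin(yaw),0]);z=np.array([0,0,-1.]);y=np.cross(z,x)
    return np.stack([x,y,z],1)
def plan(p,yaw=None,show=True):
    o=st();p0,R0=pose(o)
    cy=np.arctan2(R0[1,0],R0[0,0])
    if yaw is None: yaw=cy
    else:
        while yaw-cy>np.pi/2: yaw-=np.pi
        while yaw-cy<-np.pi/2: yaw+=np.pi
    d=np.array(p)-p0
    dt=R0.T@d; tw=Ro.from_matrix(R0.T@tool_R(yaw)).as_rotvec()
    print('t %.2f p'%o['clock'],p0.round(4),'yaw %.4f'%cy,'tilt',R0[:2,2].round(4),'w %.4f'%o['grip_width'],'F',o['contact_force'].round(2),'j7 %.2f'%o['joints'][6])
    print(' -> d tool units',(dt/.12).round(3),'dist %.3f'%np.linalg.norm(d),'twist units',(tw/np.radians(120)).round(3),'yaw',round(yaw,3))
E
python3 - <<'E'
from h import *
print(r.hold_point_z)
plan([0.45,-0.2,0.48])
E
```

```text
0.1547
t 0.15 p [ 0.1609 -0.6553  0.4039] yaw -1.3300 tilt [-0.0004  0.0013] w 0.0855 F [-1.    0.65 -0.46] j7 -0.08
 -> d tool units [-3.111 -3.244 -0.63 ] dist 0.545 twist units [0.    0.001 0.   ] yaw -1.33
```

>>> apply_moves:
  dp:
    - [-0.26,-0.27,-0.052]
    - [-0.26,-0.27,-0.052]
    - [-0.26,-0.27,-0.052]
    - [-0.26,-0.27,-0.052]
    - [-0.26,-0.27,-0.052]
    - [-0.26,-0.27,-0.052]
    - [-0.26,-0.27,-0.052]
    - [-0.26,-0.27,-0.052]
    - [-0.26,-0.27,-0.052]
    - [-0.26,-0.27,-0.052]
    - [-0.26,-0.27,-0.052]
    - [-0.26,-0.27,-0.052]
    - [0,0,0]
    - [0,0,0]
  twist:
    - [0,0,0]
    - [0,0,0]
    - [0,0,0]
    - [0,0,0]
    - [0,0,0]
    - [0,0,0]
    - [0,0,0]
    - [0,0,0]
    - [0,0,0]
    - [0,0,0]
    - [0,0,0]
    - [0,0,0]
    - [0,0,0]
    - [0,0,0]
  jaw: [0,0,0,0,0,0,0,0,0,0,0,0,0,0]

```text
clock: 1.55
tcp_pos: [0.4582, -0.1806, 0.4778]
orientation: [-2.47, 1.94, 0.009]
contact_force: [-0.5, -0.6, 0.1]
grip_width: 0.0851
```

Run:
```python
from h import *
plan([0.45,-0.2,0.48])
for n in ['scene','side','wrist']:
    c,z,K,R,t=cam(n);save(n+'1',c);np.savez('pics/'+n+'1.npz',c=c,z=z,K=K,R=R,t=t);print(t)
```

```text
t 1.55 p [ 0.4582 -0.1806  0.4778] yaw -1.3316 tilt [-0.004   0.0038] w 0.0851 F [-0.51 -0.63  0.05] j7 -1.12
 -> d tool units [ 0.14   0.105 -0.018] dist 0.021 twist units [0.001 0.002 0.   ] yaw -1.332
[-0.23731177 -1.00928084  0.57310585]
[ 0.04584936 -1.1705623   0.65345288]
[ 0.5320103  -0.16222865  0.44660566]
```

View pics/wrist1.png

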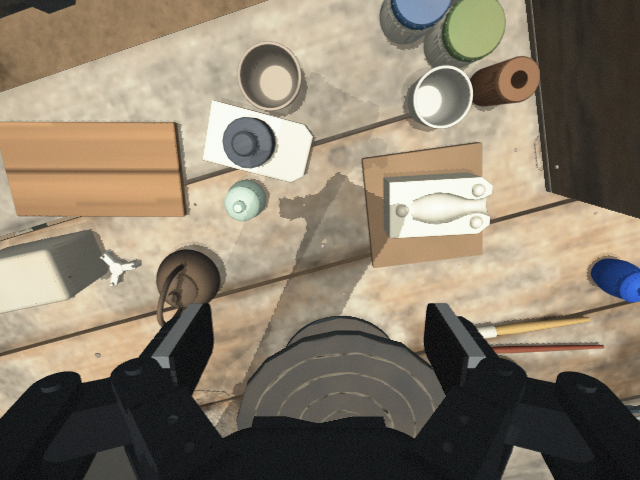

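View pics/scene1.png

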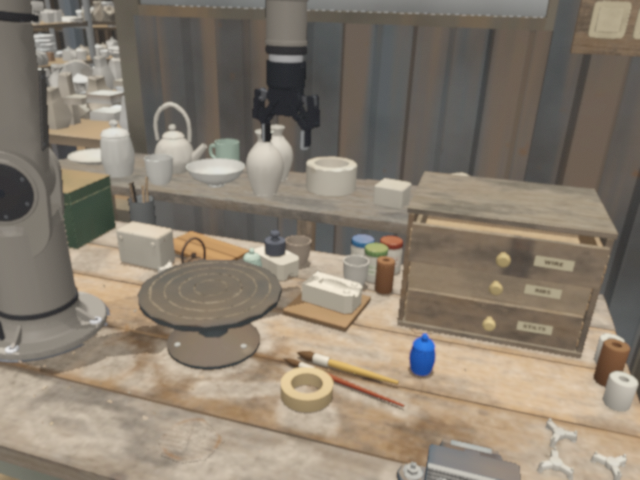

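```bash
cat >> h.py <<'E'
def tomm(P,m):
    q=P[m][:,:2]*1000
    return q.astype(np.float32)
def rect(q):
    (c,s,a)=cv2.minAreaRect(q); return np.round(c,1),np.round(s,1),round(a,2)
def comp(mask,seed):
    n,l=cv2.connectedComponents(mask.astype(np.uint8),connectivity=4)
    v,u=seed
    return l==l[v,u] if l[v,u]>0 else np.zeros_like(mask)
def circfit(q):
    A=np.c_[2*q,np.ones(len(q))];s=np.linalg.lstsq(A,(q**2).sum(1),rcond=None)[0]
    return s[:2],np.sqrt(s[2]+s[0]**2+s[1]**2)
E
python3 - <<'E'
from h import *
d=np.load('pics/wrist1.npz');P=cloud(d['z'],d['K'],d['R'],d['t']);z=P[...,2]
for nm,(u,v) in dict(table1=(330,130),table2=(220,260),table3=(560,240),board=(95,150),board2=(95,190),bat=(375,210),bat2=(470,255),up=(215,150),up2=(290,145),low=(400,190),low2=(455,235),wtop=(248,141),wcyl=(232,150),jar=(239,207),cuprim=(242,80),mug=(413,90),prop=(505,75),shelf=(100,40),handle=(180,275),caddy=(40,270),spider=(120,270),greenlid=(470,30),dr=(580,60)).items():
    w=P[v-2:v+3,u-2:u+3].reshape(-1,3);print(nm,np.nanmedian(w,0).round(4))
def band(a,b,box):
    m=(z>a)&(z<b);mm=np.zeros_like(m);u0,v0,u1,v1=box;mm[v0:v1,u0:u1]=m[v0:v1,u0:u1];return mm
print('board',rect(tomm(P,band(.012,.024,(0,115,192,220)))))
print('bat',rect(tomm(P,band(.008,.016,(355,140,490,275)))))
print('lower',rect(tomm(P,band(.048,.064,(370,165,505,250)))))
print('upper',rect(tomm(P,band(.037,.047,(195,90,320,190)))))
for nm,b,bx in [('wcyl',(.072,.08),(210,105,285,175)),('wknob',(.09,.102),(210,105,285,175)),('cup',(.056,.064),(230,35,310,118)),('jartop',(.062,.08),(215,170,275,230)),('jarbody',(.03,.055),(215,170,275,230)),('grey',(.057,.065),(400,60,480,135)),('prop',(.07,.08),(470,45,545,110)),('jarall',(.01,.09),(215,170,275,230))]:
    q=tomm(P,band(*b,bx))
    if len(q)>5: print(nm,len(q),'minenc',cv2.minEnclosingCircle(q),rect(q))
E
```

```text
table1 [ 0.5288 -0.1751 -0.0018]
table2 [ 0.3356 -0.0745 -0.0013]
table3 [ 0.4666 -0.4967 -0.0008]
board [0.4439 0.0833 0.0176]
board2 [0.3968 0.0807 0.0175]
bat [ 0.4508 -0.2512  0.0117]
bat2 [ 0.4233 -0.3861  0.011 ]
up [ 0.4797 -0.0577  0.0419]
up2 [ 0.5039 -0.1356  0.0418]
low [ 0.4866 -0.2625  0.0538]
low2 [ 0.4437 -0.3557  0.0121]
wtop [ 0.5021 -0.1005  0.0971]
wcyl [ 0.4884 -0.0831  0.0765]
jar [ 0.4316 -0.0989  0.0723]
cuprim [ 0.5549 -0.0764  0.0539]
mug [ 0.5866 -0.2457  0.0506]
prop [ 0.6156 -0.3201  0.0749]
shelf [ 0.6102  0.5205 -0.7405]
handle [ 0.3317 -0.0436  0.0581]
caddy [0.3161 0.0956 0.0845]
spider [0.2981 0.0452 0.0141]
greenlid [ 0.6429 -0.2744  0.0776]
dr [ 0.6428 -0.3801  0.0792]
board (array([418.5,  85.6]), array([109.8, 206.8]), 13.59)
bat (array([ 467.3, -309.2]), array([140.3, 139.9]), 21.48)
lower (array([ 478. , -311.4]), array([ 64.6, 112.6]), 16.92)
upper (array([498.6, -99.6]), array([104.1, 119.7]), 11.37)
wcyl 1503 minenc ((498.30645751953125, -95.67292022705078), 24.99081039428711) (array([498.4, -95.7]), array([48.1, 49.5]), 13.56)
wknob 507 mine
[... 212 characters left out ...]
02.7]), array([62.7, 61.9]), 60.8)
jartop 112 minenc ((430.54730224609375, -97.35682678222656), 6.4697065353393555) (array([431.1, -97.8]), array([11.6, 11.7]), 11.15)
jarbody 633 minenc ((444.09527587890625, -105.15938568115234), 34.95539474487305) (array([ 444. , -100.4]), array([42.8, 65.6]), 80.97)
grey 766 minenc ((591.587890625, -276.28021240234375), 35.53541564941406) (array([ 587.3, -273.3]), array([62.3, 58.2]), 19.17)
prop 1765 minenc ((619.233154296875, -315.97479248046875), 39.114620208740234) (array([ 624. , -318.6]), array([76.9, 40.7]), 60.99)
jarall 1466 minenc ((444.09527587890625, -105.15938568115234), 34.95539474487305) (array([ 444. , -100.5]), array([43. , 65.5]), 81.26)
```

Run:
```python
from h import *
d=np.load('pics/wrist1.npz');P=cloud(d['z'],d['K'],d['R'],d['t']);z=P[...,2]
X=P[...,:2]*1000
def dist(c): return np.hypot(X[...,0]-c[0],X[...,1]-c[1])
c=d['c'].astype(int)
m=(z>.039)&(z<.045)&(dist((564,-102.6))>34)&(dist((430.5,-97.4))>27)&(dist((498,-96))<75)
m=cv2.morphologyEx(m.astype(np.uint8),cv2.MORPH_OPEN,np.ones((3,3)))>0
q=tomm(P,m);R=rect(q);print('upper',R,len(q))
cc=np.array(R[0]);
h=cv2.convexHull(q)[:,0];ap=cv2.approxPolyDP(h[:,None],3,True)[:,0];print(ap)
# jar: horizontal slices
for a in [.02,.03,.04,.05,.055,.06]:
    m=(abs(z-a)<.003)&(dist((430.5,-97.4))<30)
    q=X[m]
    if len(q)>10:print(a,len(q),circfit(q),)
# lower hull
m=(z>.05)&(z<.064)&(dist((478,-311))<75)
h=cv2.convexHull(tomm(P,m));print(cv2.approxPolyDP(h,3,True)[:,0])
m=(z>.0562)&(z<.064)&(dist((478,-311))<75)
n,l,s,ce=cv2.connectedComponentsWithStats(m.astype(np.uint8))
for i in range(1,n):
    if s[i,4]>8: print('key',X[l==i].mean(0),s[i,4],z[l==i].max())
# cup slices (outer)
for a in [.03,.04,.05]:
    m=(abs(z-a)<.003)&(dist((564,-102.6))<34)&(dist((564,-102.6))>25);q=X[m]
    if len(q)>10:print(a,len(q),circfit(q))
# everything near board/group higher than .1
m=(z>.1)&(z<.45);print(np.unique((X[m]//50).astype(int),axis=0).tolist()[:40])
```

```text
upper (array([ 497.2, -100.9]), array([112.2,  64.1]), 89.29) 3995
[[ 529.2927   -46.41075]
 [ 465.81012  -46.76421]
 [ 464.98047 -140.55548]
 [ 474.48166 -156.6613 ]
 [ 517.63007 -156.80777]
 [ 528.3074  -144.35208]]
0.02 15 (array([430.12325802, -97.22351935]), np.float64(22.614479603288398))
0.03 67 (array([430.20028764, -97.23591548]), np.float64(22.130368054683398))
0.04 99 (array([430.27190937, -97.43245627]), np.float64(20.57807345051922))
0.05 90 (array([430.22631316, -97.24643248]), np.float64(18.92135979158786))
0.055 451 (array([430.59441514, -97.45861118]), np.float64(16.230631528406896))
0.06 497 (array([430.23451388, -97.41760704]), np.float64(11.846493236166593))
[[ 515.05035 -358.49423]
 [ 520.84607 -341.75195]
 [ 491.91965 -248.76115]
 [ 432.02744 -267.11606]
 [ 460.12396 -362.1199 ]
 [ 474.27512 -370.9574 ]]
key [ 507.07173017 -343.26055412] 109 0.06119582552158759
key [ 466.02870236 -270.7919109 ] 94 0.06087716436839308
key [ 472.79213112 -353.94840299] 92 0.06123378659969031
0.03 164 (array([ 563.97001985, -103.11562916]), np.float64(26.68320408054086))
0.04 130 (array([ 563.63361145, -103.68479611]), np.float64(27.679797385978674))
0.05 181 (array([ 564.14659445, -102.7182173 ]), np.float64(27.433160038773046))
[[1, -1], [1, 0], [3, -4], [3, -3], [4, -8], [4, -7], [4, -6], [4, -5], [4, -4], [4, -3], [5, -8], [5, -7], [5, -6], [5, -5], [5, -4], [5, -3], [5, -1], [6, -8], [6, -7], [6, -6], [6, -5], [6, -4], [6, -1], [8, -3], [9, -6], [9, -5], [9, -4], [9, -3], [10, -10], [10, -9], [11, -9], [12, -9], [12, -8], [13, -8]]
```

```bash
cat >> h.py <<'E'
def planx(p,yaw):
    o=st();p0,R0=pose(o);cy=np.arctan2(R0[1,0],R0[0,0])
    tw=Ro.from_matrix(R0.T@tool_R(yaw)).as_rotvec()/np.radians(120)
    d=np.array(p)-p0
    print('t %.2f'%o['clock'],p0.round(4),'yaw %.4f'%cy,'tilt',R0[:2,2].round(4),'w %.4f'%o['grip_width'],'F',o['contact_force'].round(1),'j7 %.2f'%o['joints'][6])
    print('  now-axes',(R0.T@d/.12).round(3),' after-turn axes',(tool_R(yaw).T@d/.12).round(3),'twist',tw.round(4),'rows',abs(tw).max()/.0715)
E
python3 -c "
from h import *
planx([.4983,-.0957,.30],-1.58)"
```

```text
t 1.70 [ 0.4576 -0.182   0.4777] yaw -1.3348 tilt [-0.0041  0.0039] w 0.0858 F [-0.6 -0.8 -0.2] j7 -1.12
  now-axes [-0.613 -0.503  1.482]  after-turn axes [-0.723 -0.333  1.481] twist [0.0018 0.0021 0.1171] rows 1.6373914797829332
```

>>> apply_moves:
  dp:
    - [0,0,0]
    - [0,0,0]
    - [-0.12,-0.055,0.245]
    - [-0.12,-0.055,0.245]
    - [-0.12,-0.055,0.245]
    - [-0.12,-0.055,0.245]
    - [-0.12,-0.055,0.245]
    - [-0.12,-0.055,0.245]
    - [0,0,0]
    - [0,0,0]
  twist:
    - [0,0.001,0.058]
    - [0,0.001,0.058]
    - [0,0,0]
    - [0,0,0]
    - [0,0,0]
    - [0,0,0]
    - [0,0,0]
    - [0,0,0]
    - [0,0,0]
    - [0,0,0]
  jaw: [0,0,0,0,0,0,0,0,0,0]
  grip_force: 50

```text
clock: 2.7
tcp_pos: [0.4949, -0.112, 0.2945]
orientation: [2.161, -2.268, 0.002]
contact_force: [-0.3, -0.5, -0.1]
grip_width: 0.0855
```

Run:
```python
from h import *
planx([.4983,-.0957,.216],-1.58)
c,z,K,R,t=cam('wrist');save('w2',c)
```

```text
t 2.70 [ 0.4949 -0.112   0.2945] yaw -1.6193 tilt [-0.0054 -0.0068] w 0.0855 F [-0.3 -0.5 -0.1] j7 -1.68
  now-axes [-0.142 -0.025  0.653]  after-turn axes [-0.136 -0.027  0.654] twist [ 0.0025 -0.0033 -0.0188] rows 0.2627134862049749
```

View pics/w2.png

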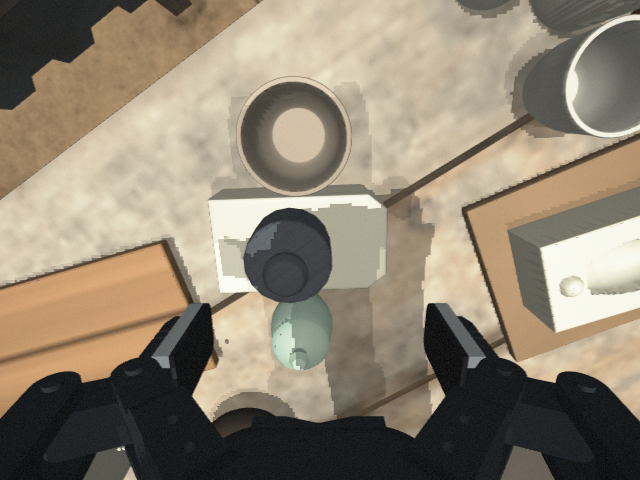

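>>> apply_moves:
  dp:
    - [-0.07,-0.013,0.0]
    - [-0.065,-0.013,0]
    - [0,0,0.15]
    - [0,0,0.15]
    - [0,0,0.14]
    - [0,0,0.1]
    - [0,0,0.05]
    - [0,0,0]
    - [0,0,0]
  twist:
    - [0.0012,-0.0015,-0.009]
    - [0.001,-0.0015,-0.008]
    - [0,0,0]
    - [0,0,0]
    - [0,0,0]
    - [0,0,0]
    - [0,0,0]
    - [0,0,0]
    - [0,0,0]
  jaw: [0,0,0,0,0,0,0,0,0]

```text
clock: 3.65
tcp_pos: [0.503, -0.0965, 0.2306]
orientation: [-2.201, 2.227, -0.023]
contact_force: [-0.6, -0.3, 0.7]
grip_width: 0.0854
```

Run:
```python
from h import *
planx([.4983,-.0957,.216],-1.58)
```

```text
t 3.65 [ 0.503  -0.0965  0.2306] yaw -1.5823 tilt [ 0.0179 -0.0034] w 0.0854 F [-0.6 -0.3  0.7] j7 -1.73
  now-axes [-0.007  0.041  0.121]  after-turn axes [-0.006  0.039  0.122] twist [-0.0086 -0.0015 -0.0011] rows 0.1197401321179083
```

>>> apply_moves:
  dp:
    - [-0.006,0.039,0.0]
    - [0,0,0]
    - [0,0,0.06]
    - [0,0,0.05]
    - [0,0,0]
    - [0,0,0]
  twist:
    - [-0.0086,-0.0015,-0.001]
    - [0,0,0]
    - [0,0,0]
    - [0,0,0]
    - [0,0,0]
    - [0,0,0]
  jaw: [0,0,0,0,0,0]

```text
clock: 4.25
tcp_pos: [0.4985, -0.0958, 0.2179]
orientation: [-2.211, 2.231, -0.002]
contact_force: [-0.2, -0.8, 0.4]
grip_width: 0.0853
```

Run:
```python
from h import *
planx([.4983,-.0957,.216],-1.58)
```

```text
t 4.25 [ 0.4985 -0.0958  0.2179] yaw -1.5802 tilt [ 0.0013 -0.0003] w 0.0853 F [-0.2 -0.8  0.4] j7 -1.74
  now-axes [-0.001  0.002  0.016]  after-turn axes [-0.001  0.002  0.016] twist [-0.0006 -0.0002 -0.0001] rows 0.008463331956180592
```

>>> apply_moves:
  dp:
    - [0,0,0.01]
    - [0,0,0]
    - [0,0,0]
    - [0,0,0]
    - [0,0,0]
    - [0,0,0]
    - [0,0,0]
    - [0,0,0]
  twist:
    - [0,0,0]
    - [0,0,0]
    - [0,0,0]
    - [0,0,0]
    - [0,0,0]
    - [0,0,0]
    - [0,0,0]
    - [0,0,0]
  jaw: [255,255,255,255,255,255,255,255]
  grip_force: 60

```text
clock: 5.05
tcp_pos: [0.4985, -0.0961, 0.217]
orientation: [-2.211, 2.232, -0.002]
contact_force: [-0.6, 0.2, -0.5]
grip_width: 0.0479
```

Run:
```python
from h import *
planx([.4375,.0922,.30],.237)
```

```text
t 5.05 [ 0.4985 -0.0961  0.217 ] yaw -1.5804 tilt [ 0.0011 -0.0008] w 0.0479 F [-0.6  0.2 -0.5] j7 -1.74
  now-axes [-1.563  0.523 -0.694]  after-turn axes [-0.126 -1.644 -0.692] twist [-0.000e+00 -8.000e-04 -8.678e-01] rows 12.13640175702346
```

>>> apply_moves:
  dp:
    - [0,0,-0.1]
    - [0,0,-0.12]
    - [0,0,-0.12]
    - [0,0,-0.12]
    - [0,0,-0.12]
    - [0,0,-0.12]
    - [0,0,0]
    - [0,0,0]
    - [0,0,0]
    - [0,0,0]
    - [0,0,0]
    - [0,0,0]
    - [0,0,0]
    - [0,0,0]
    - [0,0,0]
  twist:
    - [0,0,0]
    - [0,0,-0.07]
    - [0,0,-0.07]
    - [0,0,-0.07]
    - [0,0,-0.07]
    - [0,0,-0.07]
    - [0,0,-0.07]
    - [0,0,-0.07]
    - [0,0,-0.07]
    - [0,0,-0.07]
    - [0,0,-0.07]
    - [0,0,-0.07]
    - [0,0,-0.06]
    - [0,0,0]
    - [0,0,0]
  jaw: [255,255,255,255,255,255,255,255,255,255,255,255,255,255,255]

```text
clock: 6.55
tcp_pos: [0.4914, -0.0967, 0.3076]
orientation: [3.122, 0.313, -0.023]
contact_force: [-0.1, -0.5, -4.9]
grip_width: 0.0482
```

Run:
```python
from h import *
planx([.4375,.0922,.28],.237)
```

```text
t 6.55 [ 0.4914 -0.0967  0.3076] yaw 0.2001 tilt [-0.0141 -0.0056] w 0.0482 F [-0.1 -0.5 -4.9] j7 -0.09
  now-axes [-0.124 -1.633  0.227]  after-turn axes [-0.067 -1.636  0.23 ] twist [ 0.0011  0.0071 -0.0176] rows 0.24607008183681753
```

>>> apply_moves:
  dp:
    - [0,0,0]
    - [-0.011,-0.265,0]
    - [-0.011,-0.265,0]
    - [-0.011,-0.265,0]
    - [-0.011,-0.265,0]
    - [-0.011,-0.265,0]
    - [-0.011,-0.24,0]
    - [0,0,0.1]
    - [0,0,0.1]
    - [0,0,0]
    - [0,0,0]
  twist:
    - [0.0011,0.0071,-0.0176]
    - [0,0,0]
    - [0,0,0]
    - [0,0,0]
    - [0,0,0]
    - [0,0,0]
    - [0,0,0]
    - [0,0,0]
    - [0,0,0]
    - [0,0,0]
    - [0,0,0]
  jaw: [255,255,255,255,255,255,255,255,255,255,255]

```text
clock: 7.65
tcp_pos: [0.4396, 0.0885, 0.2837]
orientation: [3.121, 0.317, 0.002]
contact_force: [0.6, 0.1, -5.4]
grip_width: 0.0482
```

Run:
```python
from h import *
planx([.4375,.0922,.21],.237)
```

```text
t 7.65 [0.4396 0.0885 0.2837] yaw 0.2027 tilt [ 0.0015 -0.0044] w 0.0482 F [ 0.6  0.1 -5.4] j7 -0.53
  now-axes [-0.011 -0.036  0.614]  after-turn axes [-0.01  -0.034  0.614] twist [ 0.0022 -0.0003 -0.0164] rows 0.2287905766382704
```

>>> apply_moves:
  dp:
    - [-0.01,-0.034,0.1]
    - [0,0,0.13]
    - [0,0,0.13]
    - [0,0,0.13]
    - [0,0,0.06]
    - [0,0,0.03]
    - [0,0,0]
    - [0,0,0]
  twist:
    - [0.0022,0,-0.016]
    - [0,0,0]
    - [0,0,0]
    - [0,0,0]
    - [0,0,0]
    - [0,0,0]
    - [0,0,0]
    - [0,0,0]
  jaw: [255,255,255,255,255,255,255,255]

```text
clock: 8.45
tcp_pos: [0.4393, 0.0895, 0.2098]
orientation: [-3.119, -0.368, -0.003]
contact_force: [-0.2, 0.4, -4.8]
grip_width: 0.0486
```

Run:
```python
from h import *
planx([.4375,.0922,.1935],.237)
```

```text
t 8.45 [0.4393 0.0895 0.2098] yaw 0.2346 tilt [0.0016 0.0014] w 0.0486 F [-0.2  0.4 -4.8] j7 -0.65
  now-axes [-0.01  -0.026  0.136]  after-turn axes [-0.009 -0.026  0.136] twist [-0.0005 -0.0009 -0.0011] rows 0.015759036786662593
```

Good; fine approach then release and rise.

>>> apply_moves:
  dp:
    - [-0.009,-0.026,0.03]
    - [0,0,0.04]
    - [0,0,0.03]
    - [0,0,0.02]
    - [0,0,0.012]
    - [0,0,0.005]
    - [0,0,0]
  twist:
    - [-0.0005,-0.0009,0]
    - [0,0,0]
    - [0,0,0]
    - [0,0,0]
    - [0,0,0]
    - [0,0,0]
    - [0,0,0]
  jaw: [255,255,255,255,255,255,255]

```text
clock: 9.15
tcp_pos: [0.4382, 0.0928, 0.1933]
orientation: [3.12, 0.368, 0.005]
contact_force: [-0.9, -0.7, -5.6]
grip_width: 0.0486
```

Run:
```python
from h import *
planx([.4375,.0922,.1935],.237)
```

```text
t 9.15 [0.4382 0.0928 0.1933] yaw 0.2346 tilt [0.003  0.0002] w 0.0486 F [-0.9 -0.7 -5.6] j7 -0.69
  now-axes [-0.007  0.003 -0.001]  after-turn axes [-0.007  0.003 -0.001] twist [ 0.0002 -0.0014 -0.0012] rows 0.020007737949236413
```

>>> apply_moves:
  dp:
    - [0,0,0.01]
    - [0,0,0.005]
    - [0,0,0]
    - [0,0,0]
  twist:
    - [0,-0.0014,0]
    - [0,0,0]
    - [0,0,0]
    - [0,0,0]
  jaw: [255,255,255,255]

```text
clock: 9.55
tcp_pos: [0.4386, 0.0932, 0.1933]
orientation: [3.118, 0.367, 0.003]
contact_force: [-0.3, -0.2, -5.7]
grip_width: 0.0482
```

>>> apply_moves:
  dp:
    - [0,0,0.02]
    - [0,0,0.015]
    - [0,0,0]
    - [0,0,0]
  twist:
    - [0,0,0]
    - [0,0,0]
    - [0,0,0]
    - [0,0,0]
  jaw: [255,255,255,255]

```text
clock: 9.95
tcp_pos: [0.4386, 0.0943, 0.1937]
orientation: [3.112, 0.367, 0.006]
contact_force: [-0.4, -0.4, -4.4]
grip_width: 0.0484
```

Run:
```python
from h import *
planx([.4375,.0922,.1935],.237)
c,z,K,R,t=cam('side');save('s3',cv2.resize(c[170:290,180:340],None,fx=4,fy=4))
```

```text
t 9.95 [0.4386 0.0943 0.1937] yaw 0.2350 tilt [ 0.0049 -0.0077] w 0.0484 F [-0.4 -0.4 -4.4] j7 -0.70
  now-axes [-0.013  0.015  0.002]  after-turn axes [-0.013  0.015  0.001] twist [ 0.0041 -0.0014 -0.001 ] rows 0.057634565448637085
```

View pics/s3.png

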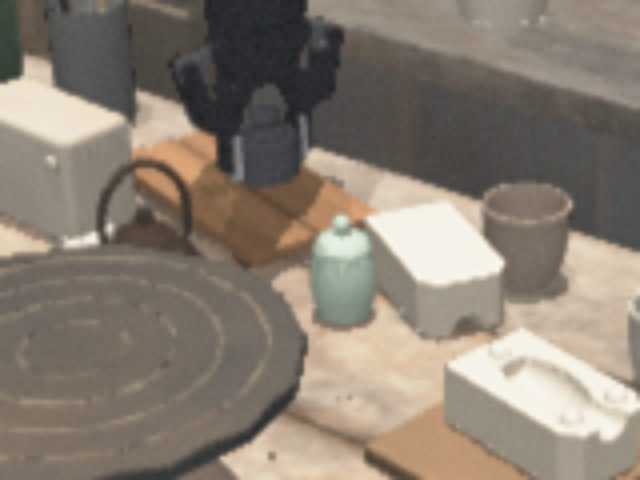

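Run:
```python
from h import *
print(st()['joints'].round(3),st()['contact_force'].round(1),st()['tau'].round(1))
```

```text
[ 0.202  0.545 -0.669  2.2    0.633  0.591 -0.704] [-0.2  1.1 -4.6] [  0.  -46.7  -7.5 -15.2   0.    0.1  -0. ]
```

>>> apply_moves:
  dp:
    - [-0.013,0.015,0.03]
    - [0,0,0.03]
    - [0,0,0]
  twist:
    - [0.0041,-0.0014,0]
    - [0,0,0]
    - [0,0,0]
  jaw: [255,255,255]

```text
clock: 10.3
tcp_pos: [0.4388, 0.0945, 0.1938]
orientation: [3.112, 0.368, 0.008]
contact_force: [0.1, -0.1, -4.8]
grip_width: 0.0482
```

Run:
```python
from h import *
c,z,K,R,t=cam('side');save('s4',c)
c,z,K,R,t=cam('scene');save('c4',c)
c,z,K,R,t=cam('wrist');save('w4',c)
o=st();print(o['joints'].round(4),o['tau'].round(2),o['moment'].round(2),o['contact_force'].round(1))
```

```text
[ 0.2026  0.5464 -0.668   2.1998  0.6339  0.5885 -0.7036] [ -0.08 -39.71  -5.6  -13.44   0.51  -0.99  -0.04] [-0.13  0.87  0.03] [-2.5 -1.1 14.7]
```

View pics/s4.png

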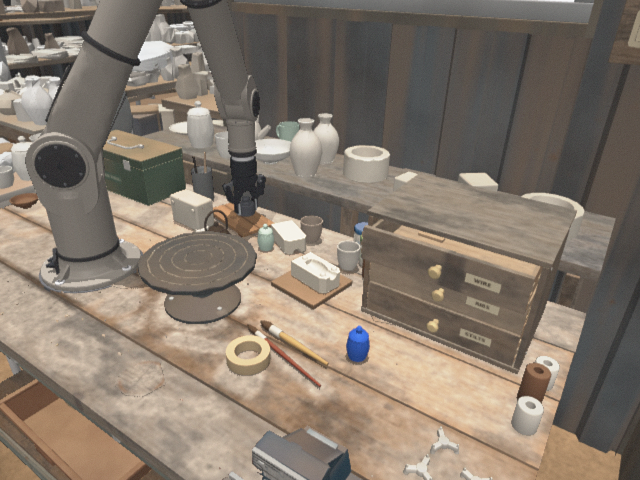

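View pics/c4.png

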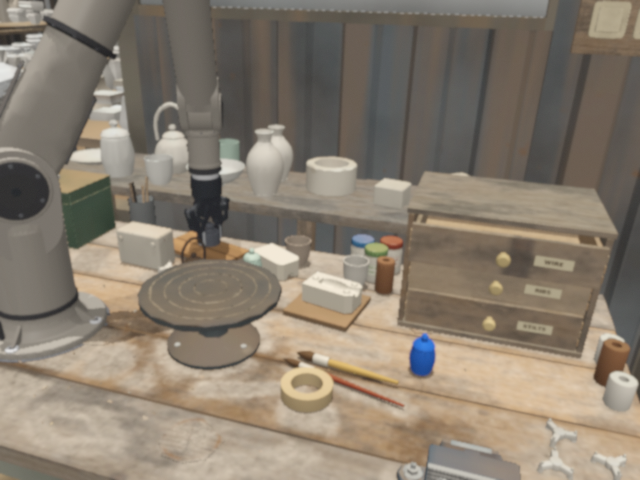

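View pics/w4.png

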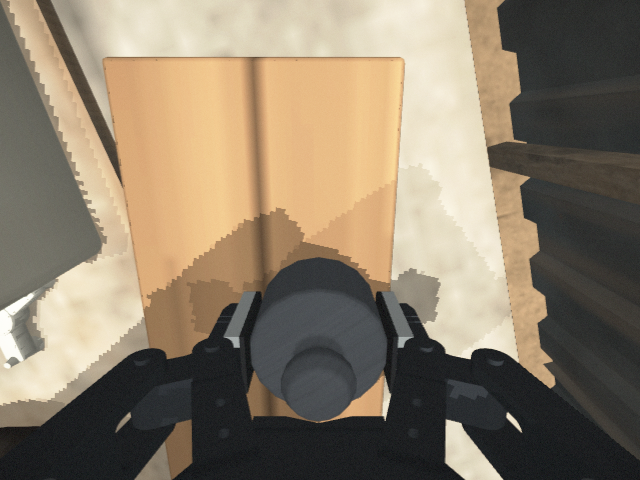

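>>> apply_moves:
  dp:
    - [0,0,-0.01]
    - [0,0,0]
    - [0,0,0]
    - [0,0,0]
    - [0,0,0]
    - [0,0,-0.1]
    - [0,0,-0.15]
    - [0,0,-0.15]
    - [0,0,-0.15]
    - [0,0,-0.15]
    - [0,0,-0.15]
    - [0,0,0]
    - [0,0,0]
    - [0,0,0]
    - [0,0,0]
    - [0,0,0]
    - [0,0,0]
    - [0,0,0]
  twist:
    - [0,0,0]
    - [0,0,0]
    - [0,0,0]
    - [0,0,0]
    - [0,0,0]
    - [0,0,0]
    - [0,0,0]
    - [0,0,0]
    - [0,0,-0.07]
    - [0,0,-0.07]
    - [0,0,-0.07]
    - [0,0,-0.07]
    - [0,0,-0.07]
    - [0,0,-0.07]
    - [0,0,-0.07]
    - [0,0,-0.07]
    - [0,0,-0.06]
    - [0,0,0]
  jaw: [180,120,60,0,0,0,0,0,0,0,0,0,0,0,0,0,0,0]
  grip_force: 25

```text
clock: 12.25
tcp_pos: [0.4391, 0.0958, 0.3093]
orientation: [2.213, 2.211, 0.005]
contact_force: [0.1, -0.1, 0.1]
grip_width: 0.0855
```

Run:
```python
from h import *
planx([.5641,-.1027,.30],1.56)
c,z,K,R,t=cam('wrist');save('w5',c)
print(st()['joints'].round(3))
P=cloud(z,K,R,t);Z=P[...,2]
X=P[...,:2]*1000
for lab,a,b,cen in [('wcyl',.046,.056,(438,94)),('wknob',.066,.08,(438,94)),('cup',.056,.064,(564,-102.7)),('jar',.064,.08,(430,-97.4))]:
    m=(Z>a)&(Z<b)&(np.hypot(X[...,0]-cen[0],X[...,1]-cen[1])<35)
    q=tomm(P,m)
    if len(q)>5: print(lab,len(q),cv2.minEnclosingCircle(q))
```

```text
t 12.25 [0.4391 0.0958 0.3093] yaw 1.5697 tilt [ 0.0114 -0.0072] w 0.0855 F [ 0.1 -0.1  0.1] j7 0.66
  now-axes [-1.652  1.043  0.102]  after-turn axes [-1.643  1.06   0.078] twist [0.0055 0.0034 0.0046] rows 0.07659762083676154
[ 0.608  0.484 -1.17   2.116  0.591  0.908  0.661]
wcyl 3135 ((440.52313232421875, 93.14274597167969), 24.987586975097656)
wknob 1097 ((440.51953125, 93.04984283447266), 11.864523887634277)
cup 452 ((553.9237060546875, -105.09817504882812), 29.974849700927734)
jar 252 ((429.859130859375, -95.47048950195312), 6.342498779296875)
```

View pics/w5.png

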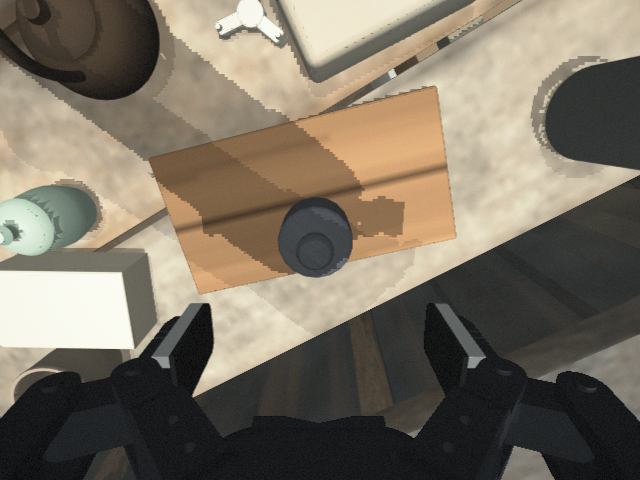

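>>> apply_moves:
  dp:
    - [-0.2,0.125,0]
    - [-0.2,0.125,0]
    - [-0.2,0.125,0]
    - [-0.2,0.125,0]
    - [-0.2,0.125,0]
    - [-0.2,0.125,0]
    - [-0.2,0.125,0]
    - [-0.18,0.125,0]
    - [0,0,0]
    - [0,0,0]
    - [0,0,0]
    - [0,0,0]
    - [0,0,0]
    - [0,0,0]
    - [0,0,0]
    - [0,0,0]
    - [0,0,0]
    - [0,0,0]
    - [0,0,0]
    - [0,0,0]
  twist:
    - [0,0,0]
    - [0,0,0]
    - [0,0,0]
    - [0,0,0]
    - [0,0,0]
    - [0,0,0]
    - [0,0,0]
    - [0,0,0]
    - [0,0,0.068]
    - [0,0,0.068]
    - [0,0,0.068]
    - [0,0,0.068]
    - [0,0,0.068]
    - [0,0,0.068]
    - [0,0,0.068]
    - [0,0,0.068]
    - [0,0,0.068]
    - [0,0,0.068]
    - [0,0,0.068]
    - [0,0,0.068]
  jaw: [0,0,0,0,0,0,0,0,0,0,0,0,0,0,0,0,0,0,0,0]

```text
clock: 14.3
tcp_pos: [0.56, -0.103, 0.3233]
orientation: [3.109, -0.401, 0.033]
contact_force: [-0.2, 0.2, 0.3]
grip_width: 0.0857
```

Run:
```python
from h import *
planx([.5641,-.1027,.30],-1.57)
print(st()['joints'].round(3))
```

```text
t 14.30 [ 0.56   -0.103   0.3233] yaw -0.2562 tilt [ 0.0202 -0.0097] w 0.0857 F [-0.2  0.2  0.3] j7 -0.51
  now-axes [ 0.028 -0.012  0.195]  after-turn axes [-0.003 -0.034  0.194] twist [-0.0052 -0.0103  0.6272] rows 8.772450256257676
[ 0.591  0.476 -0.67   1.862  0.381  0.912 -0.514]
```

>>> apply_moves:
  dp:
    - [0,0,0]
    - [0,0,0]
    - [0,0,0]
    - [0,0,0]
    - [0,0,0]
    - [0,0,0]
    - [0,0,0]
    - [0,0,0]
    - [0,0,0]
    - [0,0,0]
    - [0,0,0]
  twist:
    - [-0.005,-0.01,0.06]
    - [0,0,0.068]
    - [0,0,0.068]
    - [0,0,0.068]
    - [0,0,0.068]
    - [0,0,0.068]
    - [0,0,0.068]
    - [0,0,0.068]
    - [0,0,0.065]
    - [0,0,0]
    - [0,0,0]
  jaw: [0,0,0,0,0,0,0,0,0,0,0]

```text
clock: 15.4
tcp_pos: [0.5595, -0.1, 0.3313]
orientation: [2.199, -2.24, 0.019]
contact_force: [-0.4, 0.3, -0.4]
grip_width: 0.0857
```

```bash
cat > see.py <<'E'
from h import *
# find round things on top bands in current wrist view
def see(name,items):
    c,z,K,R,t=cam('wrist');save(name,c)
    P=cloud(z,K,R,t);Z=P[...,2];X=P[...,:2]*1000
    for lab,a,b,cen,rad in items:
        m=(Z>a)&(Z<b)&(np.hypot(X[...,0]-cen[0],X[...,1]-cen[1])<rad)
        m=cv2.morphologyEx(m.astype(np.uint8),cv2.MORPH_OPEN,np.ones((2,2)))>0
        q=tomm(P,m)
        if len(q)>5:
            ce,ra=cv2.minEnclosingCircle(q);print(lab,len(q),np.round(ce,1),round(ra,1),'zmed %.4f'%np.median(Z[m]))
        else: print(lab,'none')
    return c,P
E
python3 - <<'E'
from see import *
planx([.5641,-.1027,.22],-1.57)
see('w6',[('cup',.0575,.064,(564,-102.7),37)])
print(st()['joints'].round(3))
E
```

```text
t 15.40 [ 0.5595 -0.1     0.3313] yaw -1.5893 tilt [ 0.0064 -0.0107] w 0.0857 F [-0.4  0.3 -0.4] j7 -1.70
  now-axes [ 0.012 -0.033  0.928]  after-turn axes [ 0.023 -0.038  0.927] twist [-0.0031 -0.0051 -0.0092] rows 0.12834978023278412
cup 1183 [ 556.8 -109.7] 40.6 zmed nan
[ 0.366  0.411 -0.381  1.867  0.205  0.893 -1.704]
```

View pics/w6.png

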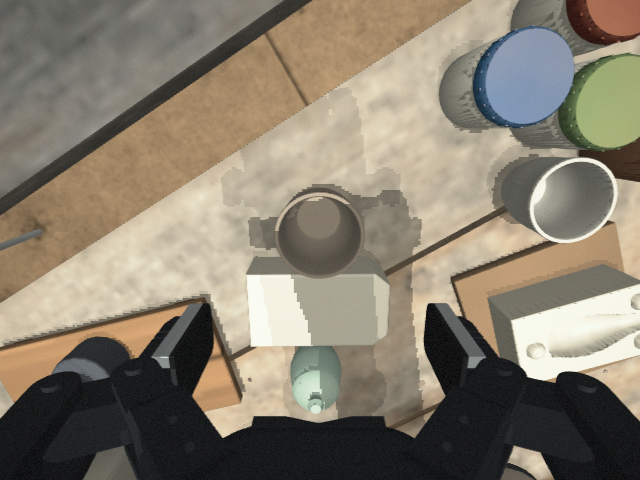

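>>> apply_moves:
  dp:
    - [0.015,-0.036,0]
    - [0,0,0.17]
    - [0,0,0.17]
    - [0,0,0.17]
    - [0,0,0.17]
    - [0,0,0.12]
    - [0,0,0.06]
    - [0,0,0]
    - [0,0,0]
  twist:
    - [-0.003,-0.005,-0.009]
    - [0,0,0]
    - [0,0,0]
    - [0,0,0]
    - [0,0,0]
    - [0,0,0]
    - [0,0,0]
    - [0,0,0]
    - [0,0,0]
  jaw: [0,0,0,0,0,0,0,0,0]

```text
clock: 16.35
tcp_pos: [0.5674, -0.1036, 0.2263]
orientation: [-2.232, 2.203, 0.0]
contact_force: [0.7, -0.9, 0.3]
grip_width: 0.0855
```

Run:
```python
from h import *
planx([.5641,-.1027,.192],-1.57)
```

```text
t 16.35 [ 0.5674 -0.1036  0.2263] yaw -1.5576 tilt [0.0041 0.0044] w 0.0855 F [ 0.7 -0.9  0.3] j7 -1.73
  now-axes [-0.007  0.029  0.285]  after-turn axes [-0.008  0.027  0.286] twist [-0.002   0.0021  0.0059] rows 0.08242932840208617
```

>>> apply_moves:
  dp:
    - [-0.008,0.028,0.05]
    - [0,0,0.08]
    - [0,0,0.08]
    - [0,0,0.05]
    - [0,0,0.02]
    - [0,0,0]
    - [0,0,0]
  twist:
    - [-0.002,0.002,0.006]
    - [0,0,0]
    - [0,0,0]
    - [0,0,0]
    - [0,0,0]
    - [0,0,0]
    - [0,0,0]
  jaw: [0,0,0,0,0,0,0]

```text
clock: 17.05
tcp_pos: [0.5647, -0.1025, 0.1916]
orientation: [-2.221, 2.22, -0.004]
contact_force: [-1.4, -0.5, 0.4]
grip_width: 0.0854
```

Run:
```python
from h import *
planx([.5641,-.1027,.192],-1.57)
```

```text
t 17.05 [ 0.5647 -0.1025  0.1916] yaw -1.5707 tilt [ 0.0027 -0.0008] w 0.0854 F [-1.4 -0.5  0.4] j7 -1.77
  now-axes [ 0.001  0.005 -0.003]  after-turn axes [ 0.001  0.005 -0.003] twist [-0.0013 -0.0004 -0.0003] rows 0.018051179857468135
```

>>> apply_moves:
  dp:
    - [0,0,0]
    - [0,0,0]
    - [0,0,0]
    - [0,0,0]
    - [0,0,0]
    - [0,0,0]
    - [0,0,0]
  twist:
    - [0,0,0]
    - [0,0,0]
    - [0,0,0]
    - [0,0,0]
    - [0,0,0]
    - [0,0,0]
    - [0,0,0]
  jaw: [255,255,255,255,255,255,255]
  grip_force: 25

```text
clock: 17.75
tcp_pos: [0.5649, -0.1027, 0.1923]
orientation: [-2.22, 2.22, -0.005]
contact_force: [0.3, -0.4, -0.8]
grip_width: 0.0612
```

>>> apply_moves:
  dp:
    - [0,0,-0.1]
    - [0,0,-0.15]
    - [0,0,-0.15]
    - [0,0,-0.15]
    - [0,0,-0.15]
    - [0,0,0]
    - [0,0,0]
    - [0,0,0]
    - [0,0,0]
    - [0,0,0]
    - [0,0,0]
    - [0,0,0]
    - [0,0,0]
    - [0,0,0]
    - [0,0,0]
    - [0,0,0]
    - [0,0,0]
  twist:
    - [0,0,0]
    - [0,0,0]
    - [0,0,0]
    - [0,0,-0.07]
    - [0,0,-0.07]
    - [0,0,-0.07]
    - [0,0,-0.07]
    - [0,0,-0.07]
    - [0,0,-0.07]
    - [0,0,-0.07]
    - [0,0,-0.07]
    - [0,0,-0.07]
    - [0,0,-0.07]
    - [0,0,-0.07]
    - [0,0,-0.07]
    - [0,0,0]
    - [0,0,0]
  jaw: [255,255,255,255,255,255,255,255,255,255,255,255,255,255,255,255,255]

```text
clock: 19.45
tcp_pos: [0.564, -0.1035, 0.2938]
orientation: [3.111, 0.356, 0.015]
contact_force: [0.4, -0.1, -1.3]
grip_width: 0.061
```

Run:
```python
from see import *
print(st()['joints'].round(3))
planx([.4544,.0263,.26],.237)
see('w7',[])
```

```text
[ 0.673  0.566 -0.796  1.864  0.517  0.917 -0.14 ]
t 19.45 [ 0.564  -0.1035  0.2938] yaw 0.2280 tilt [ 0.0106 -0.0092] w 0.0610 F [ 0.4 -0.1 -1.3] j7 -0.14
  now-axes [-0.648 -1.263  0.262]  after-turn axes [-0.634 -1.266  0.282] twist [ 0.0054 -0.0039 -0.0043] rows 0.07593496871188327
```

View pics/w7.png

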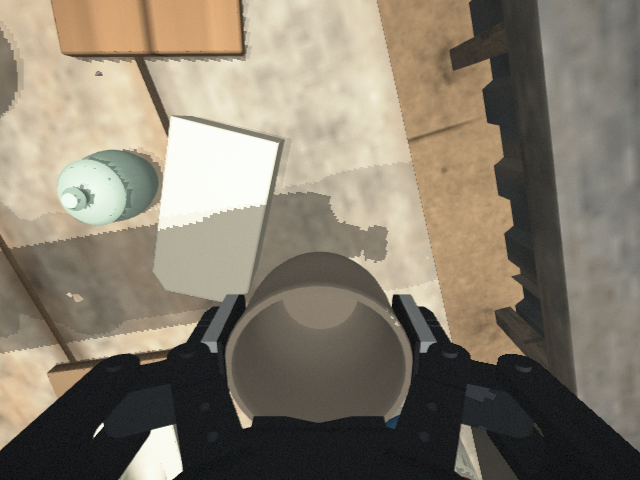

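>>> apply_moves:
  dp:
    - [-0.1,-0.205,0]
    - [-0.104,-0.205,0]
    - [-0.104,-0.205,0]
    - [-0.104,-0.205,0]
    - [-0.104,-0.205,0]
    - [-0.104,-0.205,0]
    - [0,0,0.1]
    - [0,0,0.12]
    - [0,0,0.06]
    - [0,0,0]
    - [0,0,0]
  twist:
    - [0.0054,-0.0039,-0.004]
    - [0,0,0]
    - [0,0,0]
    - [0,0,0]
    - [0,0,0]
    - [0,0,0]
    - [0,0,0]
    - [0,0,0]
    - [0,0,0]
    - [0,0,0]
    - [0,0,0]
  jaw: [255,255,255,255,255,255,255,255,255,255,255]

```text
clock: 20.6
tcp_pos: [0.4563, 0.0268, 0.2608]
orientation: [3.119, 0.325, 0.008]
contact_force: [0.3, -0.9, -0.8]
grip_width: 0.0615
```

Run:
```python
from see import *
planx([.4544,.0263,.2103],.237)
```

```text
t 20.60 [0.4563 0.0268 0.2608] yaw 0.2073 tilt [ 0.0057 -0.0051] w 0.0615 F [ 0.3 -0.9 -0.8] j7 -0.47
  now-axes [-0.018 -0.002  0.421]  after-turn axes [-0.016  0.     0.421] twist [ 0.003  -0.0021 -0.0142] rows 0.1981327175071492
```

>>> apply_moves:
  dp:
    - [-0.016,0,0.08]
    - [0,0,0.1]
    - [0,0,0.08]
    - [0,0,0.06]
    - [0,0,0.04]
    - [0,0,0.01]
    - [0,0,0]
    - [0,0,0]
  twist:
    - [0.003,-0.002,-0.014]
    - [0,0,0]
    - [0,0,0]
    - [0,0,0]
    - [0,0,0]
    - [0,0,0]
    - [0,0,0]
    - [0,0,0]
  jaw: [255,255,255,255,255,255,255,255]

```text
clock: 21.4
tcp_pos: [0.4553, 0.0255, 0.2126]
orientation: [-3.119, -0.37, -0.0]
contact_force: [-0.0, -0.3, -0.9]
grip_width: 0.0613
```

Run:
```python
from see import *
planx([.4544,.0263,.2103],.237)
```

```text
t 21.40 [0.4553 0.0255 0.2126] yaw 0.2363 tilt [0.0001 0.0008] w 0.0613 F [-0.  -0.3 -0.9] j7 -0.53
  now-axes [-0.005 -0.008  0.019]  after-turn axes [-0.005 -0.008  0.019] twist [-0.0003 -0.0001 -0.0003] rows 0.0047990234648749444
```

>>> apply_moves:
  dp:
    - [0,0,0.02]
    - [0,0,0.005]
    - [0,0,0]
    - [0,0,0]
    - [0,0,0]
  twist:
    - [0,0,0]
    - [0,0,0]
    - [0,0,0]
    - [0,0,0]
    - [0,0,0]
  jaw: [255,255,255,255,255]

```text
clock: 21.9
tcp_pos: [0.4556, 0.0256, 0.2104]
orientation: [-3.12, -0.37, -0.003]
contact_force: [-0.2, -0.0, -0.8]
grip_width: 0.0614
```

>>> apply_moves:
  dp:
    - [0,0,0]
    - [0,0,0]
    - [0,0,0]
    - [0,0,0]
    - [0,0,-0.1]
    - [0,0,-0.15]
    - [0,0,-0.15]
    - [0,0,-0.15]
    - [0,0,-0.15]
    - [0,0,-0.15]
    - [0,0,0]
    - [0,0,0]
    - [0,0,0]
    - [0,0,0]
    - [0,0,0]
    - [0,0,0]
    - [0,0,0]
    - [0,0,0]
    - [0,0,0]
    - [0,0,0]
  twist:
    - [0,0,0]
    - [0,0,0]
    - [0,0,0]
    - [0,0,0]
    - [0,0,0]
    - [0,0,0]
    - [0,0,0]
    - [0,0,0.068]
    - [0,0,0.068]
    - [0,0,0.068]
    - [0,0,0.068]
    - [0,0,0.068]
    - [0,0,0.068]
    - [0,0,0.068]
    - [0,0,0.068]
    - [0,0,0.068]
    - [0,0,0.068]
    - [0,0,0.068]
    - [0,0,0]
    - [0,0,0]
  jaw: [150,80,0,0,0,0,0,0,0,0,0,0,0,0,0,0,0,0,0,0]

```text
clock: 23.9
tcp_pos: [0.4546, 0.0293, 0.3299]
orientation: [-2.41, 1.997, -0.01]
contact_force: [0.2, 0.2, 0.4]
grip_width: 0.0854
```

Run:
```python
from see import *
planx([.4303,-.0974,.26],-1.57)
see('w8',[('jar',.064,.08,(430,-97.4),30),('cup',.075,.084,(455,26),40),('wk',.066,.08,(440.5,93),15)])
print(st()['joints'].round(3))
```

```text
t 23.90 [0.4546 0.0293 0.3299] yaw -1.3838 tilt [0.0122 0.0051] w 0.0854 F [0.2 0.2 0.4] j7 -1.78
  now-axes [1.001 0.403 0.575]  after-turn axes [1.056 0.204 0.583] twist [-0.006   0.0019  0.0889] rows 1.2429529480615706
jar 247 [ 413.5 -119.9] 34.8 zmed nan
cup 1456 [444.8  15.6] 46.9 zmed nan
wk 918 [437.7  95. ] 16.0 zmed nan
[ 0.32   0.265 -0.591  2.108  0.201  0.808 -1.777]
```

View pics/w8.png

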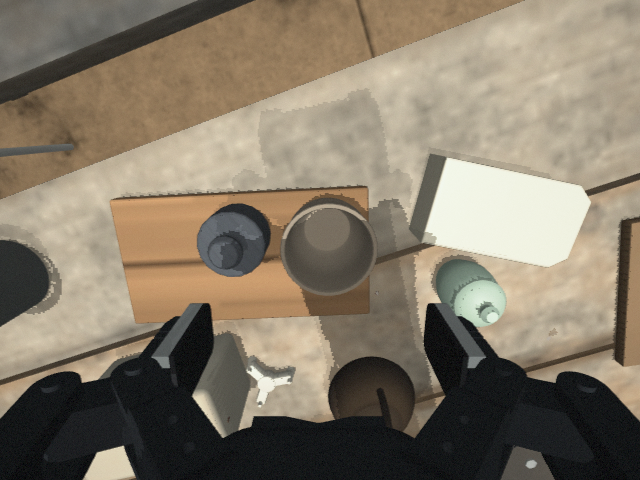

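>>> apply_moves:
  dp:
    - [0,0,0]
    - [0,0,0]
    - [0.21,0.04,0]
    - [0.21,0.04,0]
    - [0.21,0.04,0.1]
    - [0.21,0.04,0.14]
    - [0.2,0.04,0.14]
    - [0,0,0.12]
    - [0,0,0]
    - [0,0,0]
  twist:
    - [-0.003,0.001,0.042]
    - [-0.003,0.001,0.04]
    - [0,0,0]
    - [0,0,0]
    - [0,0,0]
    - [0,0,0]
    - [0,0,0]
    - [0,0,0]
    - [0,0,0]
    - [0,0,0]
  jaw: [0,0,0,0,0,0,0,0,0,0]

```text
clock: 24.95
tcp_pos: [0.4336, -0.0996, 0.2705]
orientation: [-2.26, 2.176, -0.002]
contact_force: [0.3, 0.8, 0.3]
grip_width: 0.085
```

```bash
sed -i 's/        m=cv2.morph.*$/        m\&=np.isfinite(Z)/' see.py
python3 - <<'E'
from see import *
planx([.4303,-.0974,.186],-1.57)
see('w9',[('jar',.064,.08,(430,-97.4),30)])
E
```

```text
t 24.95 [ 0.4336 -0.0996  0.2705] yaw -1.5332 tilt [0.0038 0.0025] w 0.0850 F [0.3 0.8 0.3] j7 -1.68
  now-axes [-0.018  0.03   0.704]  after-turn axes [-0.018  0.028  0.704] twist [-0.0018  0.0012  0.0176] rows 0.24586548807286931
jar 450 [430.  -97.3] 6.8 zmed 0.0712
```

View pics/w9.png

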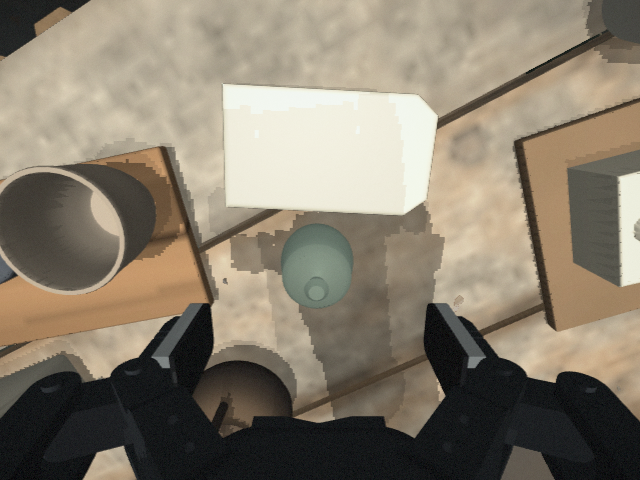

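>>> apply_moves:
  dp:
    - [-0.018,0.028,0]
    - [0,0,0.13]
    - [0,0,0.14]
    - [0,0,0.14]
    - [0,0,0.12]
    - [0,0,0.06]
    - [0,0,0.03]
    - [0,0,0]
    - [0,0,0]
  twist:
    - [-0.0018,0.0012,0.017]
    - [0,0,0]
    - [0,0,0]
    - [0,0,0]
    - [0,0,0]
    - [0,0,0]
    - [0,0,0]
    - [0,0,0]
    - [0,0,0]
  jaw: [0,0,0,0,0,0,0,0,0]

```text
clock: 25.9
tcp_pos: [0.4359, -0.093, 0.2014]
orientation: [-2.231, 2.198, -0.018]
contact_force: [0.1, -1.0, -0.6]
grip_width: 0.0856
```

Run:
```python
from see import *
planx([.4303,-.0974,.186],-1.57)
print(st()['joints'].round(3))
```

```text
t 25.90 [ 0.4359 -0.093   0.2014] yaw -1.5561 tilt [ 0.0153 -0.0012] w 0.0856 F [ 0.1 -1.  -0.6] j7 -1.83
  now-axes [0.036 0.049 0.128]  after-turn axes [0.037 0.047 0.129] twist [-0.0073 -0.0006  0.0067] rows 0.10235244318217253
[ 0.396  0.462 -0.386  2.223  0.36   0.498 -1.826]
```

>>> apply_moves:
  dp:
    - [0.036,0.047,0]
    - [0,0,0]
    - [0,0,0.05]
    - [0,0,0.05]
    - [0,0,0.02]
    - [0,0,0]
    - [0,0,0]
  twist:
    - [-0.0073,-0.0006,0.006]
    - [0,0,0]
    - [0,0,0]
    - [0,0,0]
    - [0,0,0]
    - [0,0,0]
    - [0,0,0]
  jaw: [0,0,0,0,0,0,0]

```text
clock: 26.6
tcp_pos: [0.4302, -0.0982, 0.1869]
orientation: [2.222, -2.221, 0.001]
contact_force: [0.1, -0.1, -0.4]
grip_width: 0.0857
```

Run:
```python
from see import *
planx([.4303,-.0974,.186],-1.57)
```

```text
t 26.60 [ 0.4302 -0.0982  0.1869] yaw -1.5705 tilt [ 0.0006 -0.0006] w 0.0857 F [ 0.1 -0.1 -0.4] j7 -1.84
  now-axes [-0.007 -0.001  0.007]  after-turn axes [-0.007 -0.001  0.007] twist [-0.0003 -0.0003 -0.0002] rows 0.004314475832056729
```

>>> apply_moves:
  dp:
    - [0,0,0]
    - [0,0,0]
    - [0,0,0]
    - [0,0,0]
    - [0,0,0]
    - [0,0,0]
    - [0,0,0]
    - [0,0,0]
  twist:
    - [0,0,0]
    - [0,0,0]
    - [0,0,0]
    - [0,0,0]
    - [0,0,0]
    - [0,0,0]
    - [0,0,0]
    - [0,0,0]
  jaw: [255,255,255,255,255,255,255,255]
  grip_force: 25

```text
clock: 27.4
tcp_pos: [0.4303, -0.0981, 0.1872]
orientation: [-2.222, 2.221, -0.002]
contact_force: [-0.1, 0.1, 0.9]
grip_width: 0.0436
```

>>> apply_moves:
  dp:
    - [0,0,-0.1]
    - [0,0,-0.15]
    - [0,0,-0.15]
    - [0,0,-0.15]
    - [0,0,-0.15]
    - [0,0,-0.15]
    - [0,0,-0.1]
    - [0,0,0]
    - [0,0,0]
    - [0,0,0]
    - [0,0,0]
    - [0,0,0]
    - [0,0,0]
    - [0,0,0]
    - [0,0,0]
    - [0,0,0]
    - [0,0,0]
  twist:
    - [0,0,0]
    - [0,0,0]
    - [0,0,0]
    - [0,0,-0.07]
    - [0,0,-0.07]
    - [0,0,-0.07]
    - [0,0,-0.07]
    - [0,0,-0.07]
    - [0,0,-0.07]
    - [0,0,-0.07]
    - [0,0,-0.07]
    - [0,0,-0.07]
    - [0,0,-0.07]
    - [0,0,-0.07]
    - [0,0,-0.07]
    - [0,0,0]
    - [0,0,0]
  jaw: [255,255,255,255,255,255,255,255,255,255,255,255,255,255,255,255,255]

```text
clock: 29.1
tcp_pos: [0.4268, -0.097, 0.3169]
orientation: [3.112, 0.36, -0.0]
contact_force: [0.9, 0.7, -1.3]
grip_width: 0.0436
```

Run:
```python
from see import *
print(st()['joints'].round(3))
planx([.4229,.1566,.28],.237)
see('w10',[])
```

```text
[ 0.853  0.327 -0.889  2.141  0.359  0.823 -0.029]
t 29.10 [ 0.4268 -0.097   0.3169] yaw 0.2300 tilt [ 0.0008 -0.0085] w 0.0436 F [ 0.9  0.7 -1.3] j7 -0.03
  now-axes [ 0.45  -2.068  0.289]  after-turn axes [ 0.464 -2.062  0.307] twist [ 0.004   0.0006 -0.0033] rows 0.056200388928210575
```

View pics/w10.png

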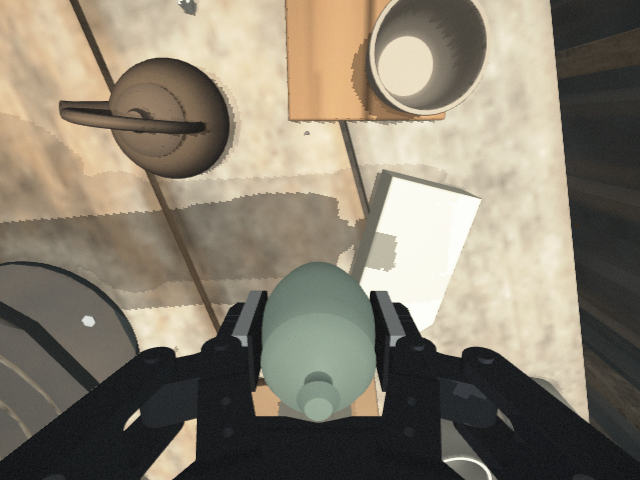

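>>> apply_moves:
  dp:
    - [0.056,-0.25,0]
    - [0.056,-0.25,0]
    - [0.056,-0.25,0]
    - [0.056,-0.25,0]
    - [0.056,-0.25,0]
    - [0.056,-0.25,0]
    - [0.056,-0.25,0]
    - [0.056,-0.25,0]
    - [0,0,0.1]
    - [0,0,0.1]
    - [0,0,0]
    - [0,0,0]
  twist:
    - [0.004,0.0006,-0.003]
    - [0,0,0]
    - [0,0,0]
    - [0,0,0]
    - [0,0,0]
    - [0,0,0]
    - [0,0,0]
    - [0,0,0]
    - [0,0,0]
    - [0,0,0]
    - [0,0,0]
    - [0,0,0]
  jaw: [255,255,255,255,255,255,255,255,255,255,255,255]

```text
clock: 30.35
tcp_pos: [0.426, 0.1563, 0.2926]
orientation: [3.122, 0.315, 0.002]
contact_force: [-0.0, -0.3, -0.6]
grip_width: 0.0434
```

Run:
```python
from see import *
print(st()['joints'].round(3))
planx([.4229,.1566,.206],.237)
```

```text
[ 0.273  0.412 -0.904  2.126  0.457  0.807 -0.716]
t 30.35 [0.426  0.1563 0.2926] yaw 0.2012 tilt [ 0.0019 -0.0036] w 0.0434 F [-0.  -0.3 -0.6] j7 -0.72
  now-axes [-0.026 -0.01   0.721]  after-turn axes [-0.024 -0.008  0.722] twist [ 0.0019 -0.0005 -0.0171] rows 0.23908372152787105
```

>>> apply_moves:
  dp:
    - [-0.024,-0.008,0.08]
    - [0,0,0.13]
    - [0,0,0.13]
    - [0,0,0.13]
    - [0,0,0.1]
    - [0,0,0.05]
    - [0,0,0.02]
    - [0,0,0]
    - [0,0,0]
  twist:
    - [0.002,0,-0.017]
    - [0,0,0]
    - [0,0,0]
    - [0,0,0]
    - [0,0,0]
    - [0,0,0]
    - [0,0,0]
    - [0,0,0]
    - [0,0,0]
  jaw: [255,255,255,255,255,255,255,255,255]

```text
clock: 31.25
tcp_pos: [0.4233, 0.1507, 0.2116]
orientation: [3.119, 0.369, 0.002]
contact_force: [-0.8, 0.2, -1.7]
grip_width: 0.0436
```

Run:
```python
from see import *
print(st()['joints'].round(3))
planx([.4229,.1566,.2055],.237)
```

```text
[ 0.167  0.541 -0.782  2.187  0.641  0.654 -0.838]
t 31.25 [0.4233 0.1507 0.2116] yaw 0.2358 tilt [ 0.0014 -0.0007] w 0.0436 F [-0.8  0.2 -1.7] j7 -0.84
  now-axes [ 0.008 -0.048  0.051]  after-turn axes [ 0.008 -0.048  0.051] twist [ 0.0005 -0.0006 -0.0006] rows 0.008097039293766354
```

>>> apply_moves:
  dp:
    - [0.008,-0.048,0]
    - [0,0,0.03]
    - [0,0,0.02]
    - [0,0,0.01]
    - [0,0,0]
    - [0,0,0]
    - [0,0,0]
  twist:
    - [0,0,0]
    - [0,0,0]
    - [0,0,0]
    - [0,0,0]
    - [0,0,0]
    - [0,0,0]
    - [0,0,0]
  jaw: [255,255,255,255,255,255,255]

```text
clock: 31.95
tcp_pos: [0.4236, 0.1576, 0.2053]
orientation: [3.119, 0.37, 0.007]
contact_force: [0.7, -0.5, -0.2]
grip_width: 0.0435
```

Run:
```python
from see import *
planx([.4229,.1566,.2055],.237)
```

```text
t 31.95 [0.4236 0.1576 0.2053] yaw 0.2360 tilt [0.0045 0.0001] w 0.0435 F [ 0.7 -0.5 -0.2] j7 -0.87
  now-axes [-0.007  0.007 -0.002]  after-turn axes [-0.007  0.007 -0.002] twist [ 0.0005 -0.0021 -0.0005] rows 0.029563888689422266
```

>>> apply_moves:
  dp:
    - [0,0,0.005]
    - [0,0,0]
    - [0,0,0]
    - [0,0,0]
    - [0,0,0]
    - [0,0,-0.1]
    - [0,0,-0.15]
    - [0,0,-0.15]
    - [0,0,-0.15]
    - [0,0,-0.15]
    - [0,0,-0.2]
    - [0,0,0]
    - [0,0,0]
  twist:
    - [0,0,0]
    - [0,0,0]
    - [0,0,0]
    - [0,0,0]
    - [0,0,0]
    - [0,0,0]
    - [0,0,0]
    - [0,0,0.05]
    - [0,0,0.055]
    - [0,0,0]
    - [0,0,0]
    - [0,0,0]
    - [0,0,0]
  jaw: [200,150,80,0,0,0,0,0,0,0,0,0,0]

```text
clock: 33.25
tcp_pos: [0.4224, 0.1585, 0.3216]
orientation: [-3.141, -0.014, -0.008]
contact_force: [-0.0, 0.7, -0.5]
grip_width: 0.0852
```

Run:
```python
from see import *
planx([.4972,-.1009,.31],-.01)
see('w11',[('jar',.08,.1,(423,157),15),('wknob',.066,.08,(440.5,93),15)])
```

```text
t 33.25 [0.4224 0.1585 0.3216] yaw 0.0088 tilt [0.0053 0.0009] w 0.0852 F [-0.   0.7 -0.5] j7 -0.83
  now-axes [0.604 2.167 0.098]  after-turn axes [0.645 2.155 0.097] twist [-0.0004 -0.0025  0.009 ] rows 0.12573839170577567
jar 344 [425.3 157.7] 6.5 zmed 0.0893
wknob 814 [440.8  93.4] 12.0 zmed 0.0722
```

View pics/w11.png

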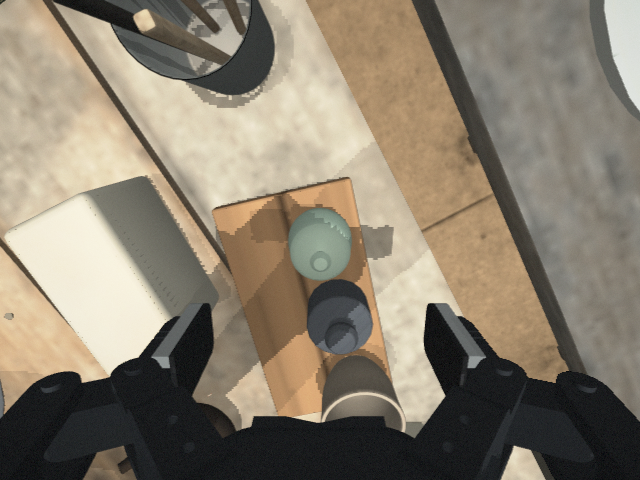

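>>> apply_moves:
  dp:
    - [0.07,0.235,0]
    - [0.07,0.235,0]
    - [0.07,0.235,0]
    - [0.07,0.235,0]
    - [0.07,0.235,0]
    - [0.07,0.235,0]
    - [0.07,0.235,0]
    - [0.07,0.235,0]
    - [0.07,0.2,0.05]
    - [0,0,0.05]
    - [0,0,0]
    - [0,0,0]
  twist:
    - [0,-0.0025,0.009]
    - [0,0,0]
    - [0,0,0]
    - [0,0,0]
    - [0,0,0]
    - [0,0,0]
    - [0,0,0]
    - [0,0,0]
    - [0,0,0]
    - [0,0,0]
    - [0,0,0]
    - [0,0,0]
  jaw: [0,0,0,0,0,0,0,0,0,0,0,0]

```text
clock: 34.5
tcp_pos: [0.4956, -0.0999, 0.2986]
orientation: [-3.134, 0.005, 0.027]
contact_force: [-0.5, -1.1, 0.5]
grip_width: 0.0851
```

Run:
```python
from see import *
planx([.4972,-.1009,.2],-.01)
c,P=see('w12',[])
Z=P[...,2];X=P[...,:2]*1000
m=(Z>.038)&(Z<.046)&(np.hypot(X[...,0]-497,X[...,1]+101)<75)
q=tomm(P,m);print(rect(q),len(q));print(cv2.approxPolyDP(cv2.convexHull(q),3,True)[:,0])
```

```text
t 34.50 [ 0.4956 -0.0999  0.2986] yaw -0.0033 tilt [-0.017  0.007] w 0.0851 F [-0.5 -1.1  0.5] j7 -0.30
  now-axes [0.028 0.014 0.822]  after-turn axes [0.014 0.008 0.822] twist [-0.0033  0.0081  0.0032] rows 0.11385427006059032
(array([ 497.1, -100.7]), array([112.3,  64.3]), 89.22) 15385
[[ 529.5922    -45.215363]
 [ 466.5773    -44.31638 ]
 [ 465.09464  -141.43703 ]
 [ 473.83435  -154.58997 ]
 [ 518.957    -156.40367 ]
 [ 527.74445  -146.20091 ]]
```

View pics/w12.png

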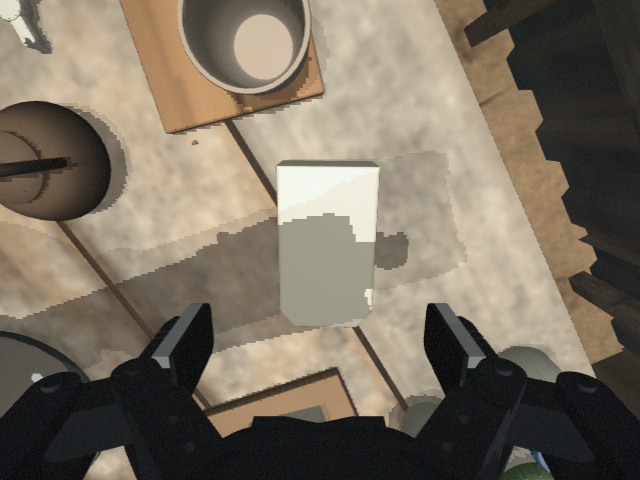

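>>> apply_moves:
  dp:
    - [0.014,0.008,0]
    - [0,0,0.13]
    - [0,0,0.15]
    - [0,0,0.15]
    - [0,0,0.15]
    - [0,0,0.1]
    - [0,0,0.05]
    - [0,0,0]
    - [0,0,0]
  twist:
    - [-0.0033,0.0081,0.0045]
    - [0,0,0]
    - [0,0,0]
    - [0,0,0]
    - [0,0,0]
    - [0,0,0]
    - [0,0,0]
    - [0,0,0]
    - [0,0,0]
  jaw: [0,0,0,0,0,0,0,0,0]

```text
clock: 35.45
tcp_pos: [0.497, -0.0955, 0.2055]
orientation: [3.141, -0.007, 0.006]
contact_force: [-0.3, 0.6, -0.2]
grip_width: 0.0855
```

Run:
```python
from see import *
planx([.4971,-.1007,.177],-.0136)
print(st()['joints'].round(3))
```

```text
t 35.45 [ 0.497  -0.0955  0.2055] yaw -0.0044 tilt [ 0.0035 -0.0002] w 0.0855 F [-0.3  0.6 -0.2] j7 -0.45
  now-axes [0.    0.043 0.238]  after-turn axes [0.002 0.043 0.238] twist [ 0.0001 -0.0017  0.0044] rows 0.06175289972675481
[ 0.594  0.585 -0.659  2.068  0.575  0.671 -0.452]
```

>>> apply_moves:
  dp:
    - [0,0.045,0]
    - [0,0,0.08]
    - [0,0,0.08]
    - [0,0,0.05]
    - [0,0,0.02]
    - [0,0,0]
    - [0,0,0]
  twist:
    - [0,-0.0017,0.0044]
    - [0,0,0]
    - [0,0,0]
    - [0,0,0]
    - [0,0,0]
    - [0,0,0]
    - [0,0,0]
  jaw: [0,0,0,0,0,0,0]

```text
clock: 36.15
tcp_pos: [0.4978, -0.1019, 0.1769]
orientation: [3.14, -0.024, 0.004]
contact_force: [-0.3, -0.2, -0.1]
grip_width: 0.0857
```

Run:
```python
from see import *
planx([.4971,-.1007,.177],-.0136)
```

```text
t 36.15 [ 0.4978 -0.1019  0.1769] yaw -0.0154 tilt [ 0.0026 -0.001 ] w 0.0857 F [-0.3 -0.2 -0.1] j7 -0.49
  now-axes [-0.006 -0.01  -0.001]  after-turn axes [-0.006 -0.01  -0.001] twist [ 0.0005 -0.0012 -0.0009] rows 0.01730274773262755
```

>>> apply_moves:
  dp:
    - [0,0,0]
    - [0,0,0]
    - [0,0,0]
    - [0,0,0]
    - [0,0,0]
    - [0,0,0]
    - [0,0,0]
  twist:
    - [0,0,0]
    - [0,0,0]
    - [0,0,0]
    - [0,0,0]
    - [0,0,0]
    - [0,0,0]
    - [0,0,0]
  jaw: [255,255,255,255,255,255,255]
  grip_force: 80

```text
clock: 36.85
tcp_pos: [0.4974, -0.1017, 0.1774]
orientation: [3.14, -0.024, 0.003]
contact_force: [-0.7, 0.2, -1.1]
grip_width: 0.0627
```

Run:
```python
from see import *
planx([.478,-.3114,.28],.2953)
```

```text
t 36.85 [ 0.4974 -0.1017  0.1774] yaw -0.0152 tilt [ 0.0018 -0.0015] w 0.0627 F [-0.7  0.2 -1.1] j7 -0.49
  now-axes [-0.133  1.751 -0.853]  after-turn axes [-0.663  1.625 -0.855] twist [ 0.0008 -0.0007 -0.1483] rows 2.073459592726126
```

>>> apply_moves:
  dp:
    - [0,0,-0.08]
    - [0,0,-0.14]
    - [0,0,-0.15]
    - [0,0,-0.15]
    - [0,0,-0.15]
    - [0,0,-0.15]
    - [0,0,-0.05]
    - [0,0,0]
    - [0,0,0]
  twist:
    - [0,0,0]
    - [0,0,0]
    - [0,0,-0.045]
    - [0,0,-0.05]
    - [0,0,-0.04]
    - [0,0,0]
    - [0,0,0]
    - [0,0,0]
    - [0,0,0]
  jaw: [255,255,255,255,255,255,255,255,255]

```text
clock: 37.75
tcp_pos: [0.4947, -0.1017, 0.2864]
orientation: [3.11, 0.438, -0.007]
contact_force: [-0.7, -0.1, -3.6]
grip_width: 0.0631
```

Run:
```python
from see import *
planx([.4789,-.3125,.28],.2953)
see('w13',[])
```

```text
t 37.75 [ 0.4947 -0.1017  0.2864] yaw 0.2796 tilt [-0.0041 -0.002 ] w 0.0631 F [-0.7 -0.1 -3.6] j7 -0.08
  now-axes [-0.611  1.652  0.057]  after-turn axes [-0.637  1.642  0.053] twist [ 0.0003  0.0022 -0.0075] rows 0.10482725699639574
```

View pics/w13.png

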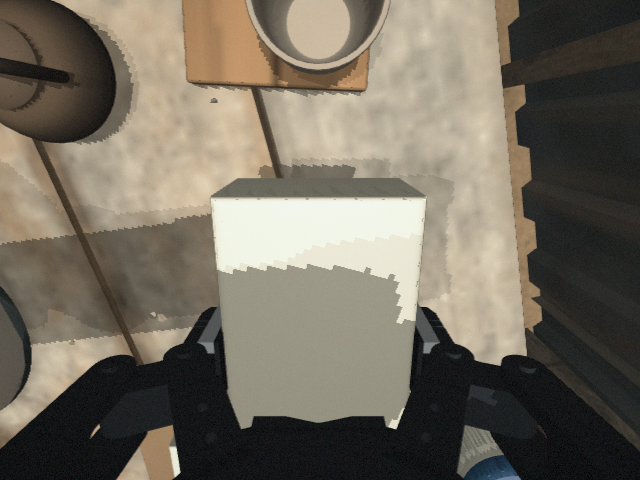

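Run:
```python
from h import *
for n in ['side0','wrist1']:
    d=np.load(f'pics/{n}.npz');P=cloud(d['z'],d['K'],d['R'],d['t']);X=P[...,:2];Z=P[...,2]
    D=np.hypot(X[...,0]-.479,X[...,1]+.3125)
    for lo,hi in [(.07,.1),(.1,.15),(.15,.25),(.25,.4)]:
        m=(Z>lo)&(Z<hi)&(D<.3)&(X[...,1]<-.25)&(X[...,0]>.35)
        if m.any():
            i=np.argmin(np.where(m,D,9));print(n,lo,m.sum(),'nearest',P.reshape(-1,3)[i].round(3),D.ravel()[i].round(3))
```

```text
side0 0.07 887 nearest [ 0.616 -0.282  0.073] 0.141
side0 0.1 1023 nearest [ 0.523 -0.449  0.131] 0.143
side0 0.15 6919 nearest [ 0.556 -0.426  0.246] 0.137
side0 0.25 79 nearest [ 0.567 -0.423  0.25 ] 0.141
wrist1 0.07 9201 nearest [ 0.595 -0.332  0.075] 0.118
wrist1 0.1 8544 nearest [ 0.545 -0.434  0.124] 0.139
wrist1 0.25 60 nearest [ 0.468 -0.252  0.372] 0.061
```

>>> apply_moves:
  dp:
    - [-0.078,0.2,0]
    - [-0.078,0.2,0]
    - [-0.078,0.2,0]
    - [-0.078,0.2,0]
    - [-0.078,0.2,0]
    - [-0.078,0.2,0]
    - [-0.078,0.2,0]
    - [-0.07,0.18,0]
    - [0,0,0]
    - [0,0,0]
  twist:
    - [0,0.002,-0.007]
    - [0,0,0]
    - [0,0,0]
    - [0,0,0]
    - [0,0,0]
    - [0,0,0]
    - [0,0,0]
    - [0,0,0]
    - [0,0,0]
    - [0,0,0]
  jaw: [255,255,255,255,255,255,255,255,255,255]

```text
clock: 38.8
tcp_pos: [0.4756, -0.3104, 0.2753]
orientation: [-3.097, -0.466, 0.021]
contact_force: [0.6, 0.4, -3.9]
grip_width: 0.0629
```

Run:
```python
from see import *
planx([.4789,-.3125,.26],.2953)
print(st()['joints'].round(3))
see('w14',[])
c,z,K,R,t=cam('side');save('s14',cv2.resize(c[150:350,220:440],None,fx=3,fy=3))
```

```text
t 38.80 [ 0.4756 -0.3104  0.2753] yaw 0.2989 tilt [-0.0148  0.0078] w 0.0629 F [ 0.6  0.4 -3.9] j7 0.33
  now-axes [0.023 0.027 0.127]  after-turn axes [0.021 0.025 0.128] twist [-0.0056  0.0056  0.0017] rows 0.07900286202158135
[ 1.054  0.585 -0.773  1.88   0.511  0.904  0.329]
```

View pics/s14.png

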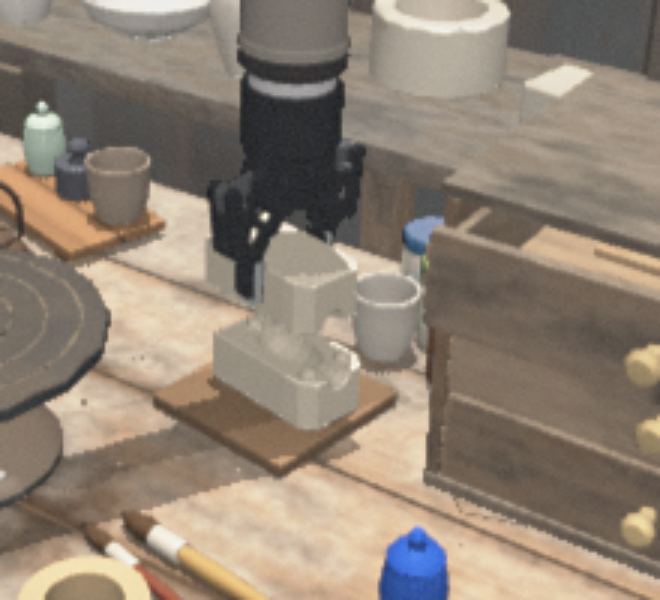

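>>> apply_moves:
  dp:
    - [0.021,0.025,0.02]
    - [0,0,0.05]
    - [0,0,0.08]
    - [0,0,0.06]
    - [0,0,0.03]
    - [0,0,0]
    - [0,0,0]
  twist:
    - [-0.0056,0.0056,0.0017]
    - [0,0,0]
    - [0,0,0]
    - [0,0,0]
    - [0,0,0]
    - [0,0,0]
    - [0,0,0]
  jaw: [255,255,255,255,255,255,255]

```text
clock: 39.6
tcp_pos: [0.4799, -0.3085, 0.2432]
orientation: [-3.105, -0.472, 0.0]
contact_force: [-0.0, -0.1, -3.3]
grip_width: 0.0629
```

Run:
```python
from see import *
planx([.4789,-.3125,.2314],.2953)
```

```text
t 39.60 [ 0.4799 -0.3085  0.2432] yaw 0.3018 tilt [-0.0002  0.0008] w 0.0629 F [-0.  -0.1 -3.3] j7 0.29
  now-axes [-0.018  0.029  0.098]  after-turn axes [-0.017  0.029  0.098] twist [-0.0004 -0.      0.0031] rows 0.0435099936153767
```

>>> apply_moves:
  dp:
    - [-0.017,0.03,0]
    - [0,0,0]
    - [0,0,0]
  twist:
    - [0,0,0.003]
    - [0,0,0]
    - [0,0,0]
  jaw: [255,255,255]

```text
clock: 39.9
tcp_pos: [0.4791, -0.3133, 0.2438]
orientation: [-3.108, -0.461, -0.001]
contact_force: [0.1, -0.5, -4.5]
grip_width: 0.063
```

Run:
```python
from see import *
planx([.4789,-.3125,.2314],.2953)
for n in ['side','scene']:
    c,z,K,R,t=cam(n)
    save(n+'15',cv2.resize(c[220:330,260:380] if n=='side' else c[230:340,270:390],None,fx=5,fy=5))
```

```text
t 39.90 [ 0.4791 -0.3133  0.2438] yaw 0.2945 tilt [0.0008 0.0001] w 0.0630 F [ 0.1 -0.5 -4.5] j7 0.29
  now-axes [-0.    -0.007  0.103]  after-turn axes [ 0.    -0.007  0.103] twist [ 0.     -0.0004 -0.0004] rows 0.005160732980553635
```

View pics/side15.png

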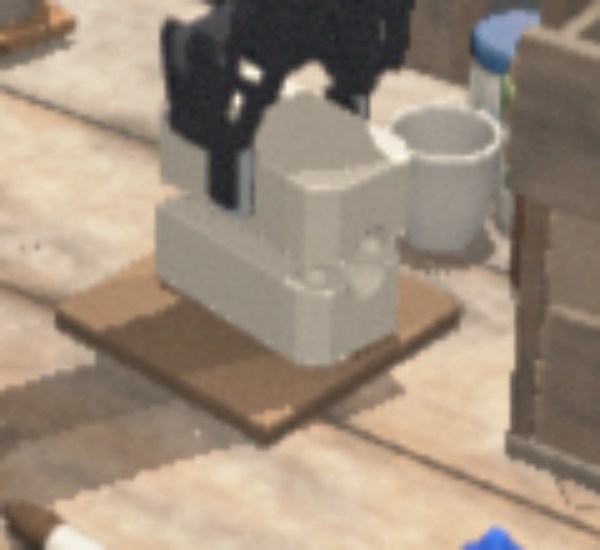

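>>> apply_moves:
  dp:
    - [0,-0.004,0.03]
    - [0,0,0.03]
    - [0,0,0.025]
    - [0,0,0.015]
    - [0,0,0]
    - [0,0,0]
  twist:
    - [0,0,0]
    - [0,0,0]
    - [0,0,0]
    - [0,0,0]
    - [0,0,0]
    - [0,0,0]
  jaw: [255,255,255,255,255,255]

```text
clock: 40.6
tcp_pos: [0.4792, -0.3126, 0.2315]
orientation: [3.107, 0.461, 0.001]
contact_force: [-1.1, -0.3, -0.7]
grip_width: 0.0632
```

Run:
```python
from see import *
planx([.4789,-.3125,.2314],.2953)
```

```text
t 40.60 [ 0.4792 -0.3126  0.2315] yaw 0.2947 tilt [ 0.0008 -0.0007] w 0.0632 F [-1.1 -0.3 -0.7] j7 0.27
  now-axes [-0.002 -0.002  0.001]  after-turn axes [-0.002 -0.002  0.001] twist [ 0.0004 -0.0003 -0.0003] rows 0.006053758364679607
```

>>> apply_moves:
  dp:
    - [0,0,0.01]
    - [0,0,0]
    - [0,0,0]
    - [0,0,0]
    - [0,0,0]
    - [0,0,0]
    - [0,0,-0.08]
    - [0,0,-0.15]
    - [0,0,-0.2]
    - [0,-0.1,-0.25]
    - [0,-0.2,-0.25]
    - [0,-0.2,-0.2]
    - [0,0,0]
    - [0,0,0]
  twist:
    - [0,0,0]
    - [0,0,0]
    - [0,0,0]
    - [0,0,0]
    - [0,0,0]
    - [0,0,0]
    - [0,0,0]
    - [0,0,0]
    - [0,0,0]
    - [0,0,0]
    - [0,0,0]
    - [0,0,0]
    - [0,0,0]
    - [0,0,0]
  jaw: [255,220,160,80,0,0,0,0,0,0,0,0,0,0]

```text
clock: 42.0
tcp_pos: [0.4635, -0.2524, 0.3823]
orientation: [3.099, 0.462, 0.015]
contact_force: [-0.4, -0.3, -0.9]
grip_width: 0.0857
```

Run:
```python
from see import *
planx([.4406,.0932,.36],.237)
print(st()['joints'].round(3))
c,z,K,R,t=cam('side');save('s16',cv2.resize(c[200:330,240:400],None,fx=4.5,fy=4.5))
P=cloud(z,K,R,t)
c,z,K,R,t=cam('wrist');save('w16',c);Pw=cloud(z,K,R,t)
for Q in (P,Pw):
    Z=Q[...,2];X=Q[...,:2]*1000
    m=(Z>.085)&(Z<.105)&(np.hypot(X[...,0]-478,X[...,1]+311)<75)
    q=tomm(Q,m)
    if len(q)>20: print(rect(q),'top z',np.percentile(Z[m],[5,50,95]).round(4),len(q))
```

```text
t 42.00 [ 0.4635 -0.2524  0.3823] yaw 0.2957 tilt [ 0.0105 -0.0071] w 0.0857 F [-0.4 -0.3 -0.9] j7 0.35
  now-axes [ 0.655 -2.812  0.164]  after-turn axes [ 0.49  -2.844  0.186] twist [ 0.0046 -0.0039  0.028 ] rows 0.3920493064994826
[ 1.102  0.387 -0.891  1.889  0.358  1.018  0.355]
(array([ 478.1, -314.2]), array([ 68.4, 114.9]), 15.71) top z [0.087  0.0949 0.0968] 831
(array([ 480.1, -311.1]), array([ 64.3, 112.1]), 17.16) top z [0.0944 0.0957 0.0968] 10545
```

View pics/s16.png

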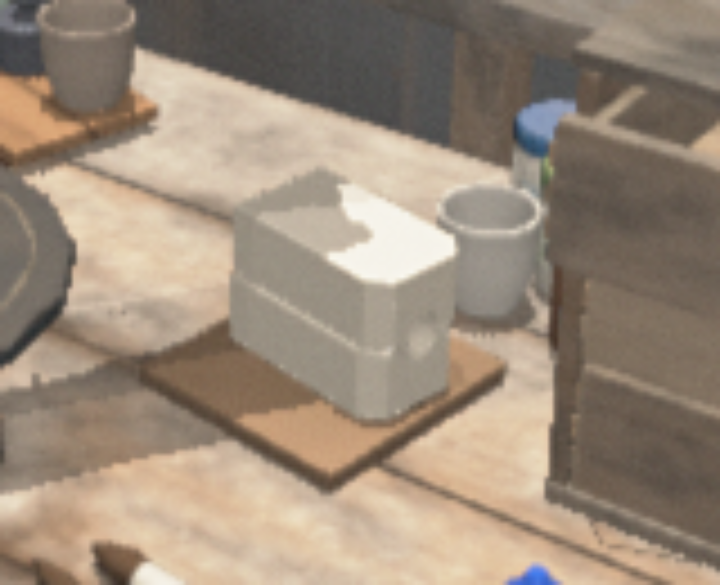

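View pics/w16.png

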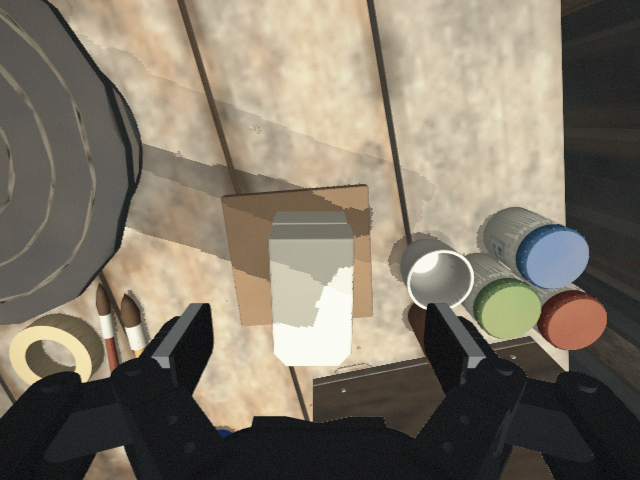

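>>> apply_moves:
  dp:
    - [0,0,0]
    - [0.047,-0.275,0]
    - [0.047,-0.275,0]
    - [0.047,-0.275,0]
    - [0.047,-0.275,0]
    - [0.047,-0.275,0]
    - [0.047,-0.275,0.05]
    - [0.047,-0.275,0.1]
    - [0.047,-0.275,0.15]
    - [0.047,-0.275,0.15]
    - [0.047,-0.26,0.15]
    - [0,0,0]
    - [0,0,0]
  twist:
    - [0.0046,-0.0039,0.026]
    - [0,0,0]
    - [0,0,0]
    - [0,0,0]
    - [0,0,0]
    - [0,0,0]
    - [0,0,0]
    - [0,0,0]
    - [0,0,0]
    - [0,0,0]
    - [0,0,0]
    - [0,0,0]
    - [0,0,0]
  jaw: [0,0,0,0,0,0,0,0,0,0,0,0,0]

```text
clock: 43.4
tcp_pos: [0.4439, 0.0811, 0.2993]
orientation: [-3.108, -0.344, 0.023]
contact_force: [0.7, -0.3, 0.1]
grip_width: 0.0855
```

Run:
```python
from see import *
planx([.4407,.0932,.193],.237)
print(st()['joints'].round(3))
see('w17',[('wknob',.066,.08,(440.5,93),18),('jar',.08,.1,(425,157),18),('cup',.0755,.084,(455,26),40)])
```

```text
t 43.40 [0.4439 0.0811 0.2993] yaw 0.2207 tilt [-0.0162  0.0124] w 0.0855 F [ 0.7 -0.3  0.1] j7 -0.50
  now-axes [ 0.008 -0.091  0.888]  after-turn axes [-0.002 -0.105  0.886] twist [-0.0075  0.0062 -0.0078] rows 0.10973274892290973
[ 0.481  0.411 -0.941  2.12   0.428  0.828 -0.5  ]
wknob 1233 [440.8  93. ] 12.0 zmed 0.0723
jar 593 [424.3 157.6] 7.5 zmed 0.0893
cup 1548 [457.5  25.1] 32.1 zmed 0.0771
```

View pics/w17.png

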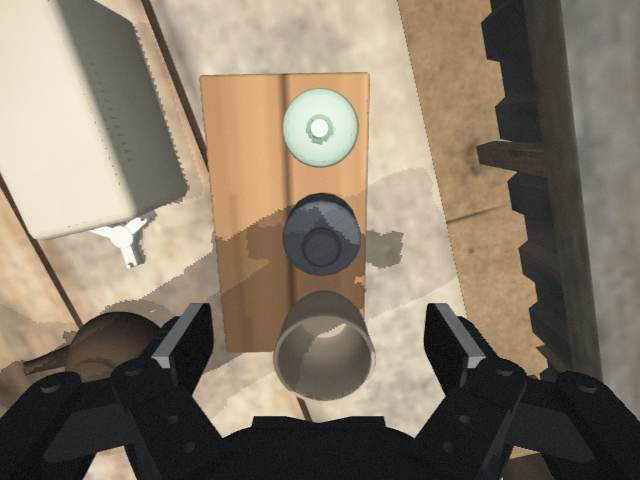

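>>> apply_moves:
  dp:
    - [-0.002,-0.1,0]
    - [0,0,0.1]
    - [0,0,0.15]
    - [0,0,0.15]
    - [0,0,0.15]
    - [0,0,0.1]
    - [0,0,0.06]
    - [0,0,0]
    - [0,0,0]
  twist:
    - [-0.0075,0.0062,-0.0078]
    - [0,0,0]
    - [0,0,0]
    - [0,0,0]
    - [0,0,0]
    - [0,0,0]
    - [0,0,0]
    - [0,0,0]
    - [0,0,0]
  jaw: [0,0,0,0,0,0,0,0,0]

```text
clock: 44.35
tcp_pos: [0.4446, 0.0794, 0.2078]
orientation: [3.12, 0.334, -0.004]
contact_force: [0.6, 0.6, 0.1]
grip_width: 0.0856
```

Run:
```python
from see import *
planx([.4407,.0932,.193],.237)
```

```text
t 44.35 [0.4446 0.0794 0.2078] yaw 0.2136 tilt [-0.0023 -0.0043] w 0.0856 F [0.6 0.6 0.1] j7 -0.70
  now-axes [-0.007 -0.12   0.123]  after-turn axes [-0.004 -0.12   0.124] twist [ 0.0018  0.0015 -0.0112] rows 0.15653213447888636
```

>>> apply_moves:
  dp:
    - [-0.004,-0.06,0]
    - [0,-0.06,0]
    - [0,0,0]
    - [0,0,0]
  twist:
    - [0.0018,0.0015,-0.011]
    - [0,0,0]
    - [0,0,0]
    - [0,0,0]
  jaw: [0,0,0,0]

```text
clock: 44.75
tcp_pos: [0.4413, 0.0946, 0.2094]
orientation: [-3.119, -0.373, -0.005]
contact_force: [-0.1, -0.0, 0.5]
grip_width: 0.0854
```

Run:
```python
from see import *
planx([.4407,.0932,.193],.237)
```

```text
t 44.75 [0.4413 0.0946 0.2094] yaw 0.2382 tilt [0.0033 0.0011] w 0.0854 F [-0.1 -0.   0.5] j7 -0.72
  now-axes [-0.008  0.01   0.137]  after-turn axes [-0.008  0.01   0.137] twist [-0.0001 -0.0017  0.0006] rows 0.02335182000984989
```

>>> apply_moves:
  dp:
    - [-0.006,0.008,0.04]
    - [0,0,0.05]
    - [0,0,0.03]
    - [0,0,0]
    - [0,0,0]
  twist:
    - [0,-0.0017,0]
    - [0,0,0]
    - [0,0,0]
    - [0,0,0]
    - [0,0,0]
  jaw: [0,0,0,0,0]

```text
clock: 45.25
tcp_pos: [0.4408, 0.0933, 0.1937]
orientation: [3.119, 0.373, -0.001]
contact_force: [-0.7, -0.6, 0.1]
grip_width: 0.0852
```

Run:
```python
from see import *
planx([.4407,.0932,.194],.237)
```

```text
t 45.25 [0.4408 0.0933 0.1937] yaw 0.2382 tilt [-0.0004 -0.0003] w 0.0852 F [-0.7 -0.6  0.1] j7 -0.75
  now-axes [-0.001  0.001 -0.003]  after-turn axes [-0.001  0.001 -0.003] twist [0.0001 0.0002 0.0006] rows 0.007740472572087662
```

>>> apply_moves:
  dp:
    - [0,0,0]
    - [0,0,0]
    - [0,0,0]
    - [0,0,0]
    - [0,0,0]
    - [0,0,0]
    - [0,0,0]
    - [0,0,0]
    - [0,0,-0.08]
    - [0,0,-0.15]
    - [0,0,-0.2]
    - [0,0,-0.25]
    - [0,0,-0.25]
    - [0,0,-0.2]
    - [0,0,0]
    - [0,0,0]
  twist:
    - [0,0,0]
    - [0,0,0]
    - [0,0,0]
    - [0,0,0]
    - [0,0,0]
    - [0,0,0]
    - [0,0,0]
    - [0,0,0]
    - [0,0,0]
    - [0,0,0]
    - [0,0,0]
    - [0,0,0]
    - [0,0,0]
    - [0,0,0]
    - [0,0,0]
    - [0,0,0]
  jaw: [255,255,255,255,255,255,255,255,255,255,255,255,255,255,255,255]
  grip_force: 60

```text
clock: 46.85
tcp_pos: [0.4375, 0.0923, 0.334]
orientation: [3.116, 0.375, -0.018]
contact_force: [-0.6, 0.6, -4.8]
grip_width: 0.0481
```

Run:
```python
from see import *
planx([.4795,-.311,.33],.297)
print(st()['joints'].round(3))
```

```text
t 46.85 [0.4375 0.0923 0.334 ] yaw 0.2397 tilt [-0.0109 -0.004 ] w 0.0481 F [-0.6  0.6 -4.8] j7 -0.46
  now-axes [-0.457  3.348  0.043]  after-turn axes [-0.649  3.316  0.033] twist [ 0.0005  0.0055 -0.0273] rows 0.3825109041224788
[ 0.506  0.349 -0.991  2.098  0.374  0.895 -0.461]
```

>>> apply_moves:
  dp:
    - [0,0,0]
    - [-0.053,0.265,0]
    - [-0.053,0.265,0]
    - [-0.053,0.265,0]
    - [-0.053,0.265,0]
    - [-0.053,0.265,0]
    - [-0.053,0.265,0]
    - [-0.053,0.265,0]
    - [-0.053,0.265,0]
    - [-0.053,0.265,0]
    - [-0.053,0.265,0]
    - [-0.053,0.265,0]
    - [-0.053,0.265,0]
    - [0,0,0]
    - [0,0,0]
  twist:
    - [0,0.005,-0.026]
    - [0,0,0]
    - [0,0,0]
    - [0,0,0]
    - [0,0,0]
    - [0,0,0]
    - [0,0,0]
    - [0,0,0]
    - [0,0,0]
    - [0,0,0]
    - [0,0,0]
    - [0,0,0]
    - [0,0,0]
    - [0,0,0]
    - [0,0,0]
  jaw: [255,255,255,255,255,255,255,255,255,255,255,255,255,255,255]

```text
clock: 48.35
tcp_pos: [0.4682, -0.3096, 0.3046]
orientation: [-3.085, -0.473, 0.057]
contact_force: [-0.3, 1.4, -5.3]
grip_width: 0.0482
```

Run:
```python
from see import *
planx([.4793,-.3113,.29],.297)
print(st()['joints'].round(3))
```

```text
t 48.35 [ 0.4682 -0.3096  0.3046] yaw 0.3049 tilt [-0.0391  0.0142] w 0.0482 F [-0.3  1.4 -5.3] j7 0.36
  now-axes [0.088 0.045 0.118]  after-turn axes [0.084 0.041 0.122] twist [-0.012   0.0158  0.0036] rows 0.22138853276494266
[ 1.097  0.553 -0.824  1.866  0.482  0.981  0.358]
```

>>> apply_moves:
  dp:
    - [0.06,0.03,0]
    - [0.024,0.011,0]
    - [0,0,0]
    - [0,0,0]
  twist:
    - [-0.008,0.011,0.003]
    - [-0.004,0.005,0]
    - [0,0,0]
    - [0,0,0]
  jaw: [255,255,255,255]

```text
clock: 48.75
tcp_pos: [0.4799, -0.3081, 0.3014]
orientation: [-3.104, -0.473, -0.001]
contact_force: [0.6, -0.2, -4.2]
grip_width: 0.0483
```

Run:
```python
from see import *
planx([.4793,-.3113,.28],.297)
```

```text
t 48.75 [ 0.4799 -0.3081  0.3014] yaw 0.3024 tilt [0.0001 0.0021] w 0.0483 F [ 0.6 -0.2 -4.2] j7 0.34
  now-axes [-0.013  0.025  0.178]  after-turn axes [-0.013  0.024  0.178] twist [-0.0009 -0.0003  0.0026] rows 0.03591488508278324
```

>>> apply_moves:
  dp:
    - [-0.013,0.024,0.02]
    - [0,0,0.05]
    - [0,0,0.06]
    - [0,0,0.03]
    - [0,0,0]
    - [0,0,0]
  twist:
    - [-0.001,0,0.0026]
    - [0,0,0]
    - [0,0,0]
    - [0,0,0]
    - [0,0,0]
    - [0,0,0]
  jaw: [255,255,255,255,255,255]

```text
clock: 49.35
tcp_pos: [0.479, -0.3107, 0.2805]
orientation: [3.107, 0.466, -0.0]
contact_force: [0.4, -0.0, -5.7]
grip_width: 0.0482
```

Run:
```python
from see import *
planx([.4793,-.3113,.2717],.297)
```

```text
t 49.35 [ 0.479  -0.3107  0.2805] yaw 0.2977 tilt [-0.     -0.0003] w 0.0482 F [ 0.4 -0.  -5.7] j7 0.31
  now-axes [0.001 0.006 0.073]  after-turn axes [0.001 0.006 0.073] twist [0.0001 0.0001 0.0003] rows 0.004805135546306836
```

>>> apply_moves:
  dp:
    - [0,0.004,0.025]
    - [0,0,0.025]
    - [0,0,0.02]
    - [0,0,0.01]
    - [0,0,0]
    - [0,0,0]
  twist:
    - [0,0,0]
    - [0,0,0]
    - [0,0,0]
    - [0,0,0]
    - [0,0,0]
    - [0,0,0]
  jaw: [255,255,255,255,255,255]

```text
clock: 49.95
tcp_pos: [0.4799, -0.3112, 0.2726]
orientation: [3.104, 0.465, 0.001]
contact_force: [-0.1, 0.2, -5.8]
grip_width: 0.0481
```

Run:
```python
from see import *
planx([.4793,-.3113,.2717],.297)
```

```text
t 49.95 [ 0.4799 -0.3112  0.2726] yaw 0.2974 tilt [ 0.0009 -0.0026] w 0.0481 F [-0.1  0.2 -5.8] j7 0.30
  now-axes [-0.005 -0.001  0.007]  after-turn axes [-0.005 -0.001  0.007] twist [ 0.0013 -0.      0.0002] rows 0.018179097662828565
```

>>> apply_moves:
  dp:
    - [0,0,0.012]
    - [0,0,0.005]
    - [0,0,0]
    - [0,0,0]
    - [0,0,0]
  twist:
    - [0.001,0,0]
    - [0,0,0]
    - [0,0,0]
    - [0,0,0]
    - [0,0,0]
  jaw: [255,255,255,255,255]

```text
clock: 50.45
tcp_pos: [0.4802, -0.3113, 0.2722]
orientation: [3.105, 0.465, -0.001]
contact_force: [-2.3, -0.6, 0.0]
grip_width: 0.0484
```

Supported (Fz ≈ 0). Release and rise toward the +y side.

>>> apply_moves:
  dp:
    - [0,0,0]
    - [0,0,0]
    - [0,0,0]
    - [0,0,0]
    - [0,0,0]
    - [0,0,-0.08]
    - [0,0,-0.15]
    - [0,0,-0.2]
    - [0,0,-0.2]
    - [0,-0.2,-0.1]
    - [0,-0.25,0]
    - [0,-0.25,0]
    - [0,-0.1,0]
    - [0,0,0]
    - [0,0,0]
  twist:
    - [0,0,0]
    - [0,0,0]
    - [0,0,0]
    - [0,0,0]
    - [0,0,0]
    - [0,0,0]
    - [0,0,0]
    - [0,0,0]
    - [0,0,0]
    - [0,0,0]
    - [0,0,0]
    - [0,0,0]
    - [0,0,0]
    - [0,0,0]
    - [0,0,0]
  jaw: [220,150,80,0,0,0,0,0,0,0,0,0,0,0,0]
  grip_force: 25

```text
clock: 51.95
tcp_pos: [0.4543, -0.2178, 0.3703]
orientation: [3.098, 0.463, 0.016]
contact_force: [-0.7, -1.0, -0.6]
grip_width: 0.0852
```

Run:
```python
from see import *
planx([.4568,.0250,.30],.237)
print(st()['joints'].round(3))
c,z,K,R,t=cam('side');save('s18',cv2.resize(c[190:320,240:400],None,fx=4.5,fy=4.5))
```

```text
t 51.95 [ 0.4543 -0.2178  0.3703] yaw 0.2965 tilt [ 0.0115 -0.0074] w 0.0852 F [-0.7 -1.  -0.6] j7 0.29
  now-axes [ 0.606 -1.935  0.572]  after-turn axes [ 0.495 -1.962  0.586] twist [ 0.0048 -0.0044  0.0284] rows 0.39699975375237645
[ 1.093  0.371 -0.931  1.953  0.364  0.979  0.287]
```

View pics/s18.png

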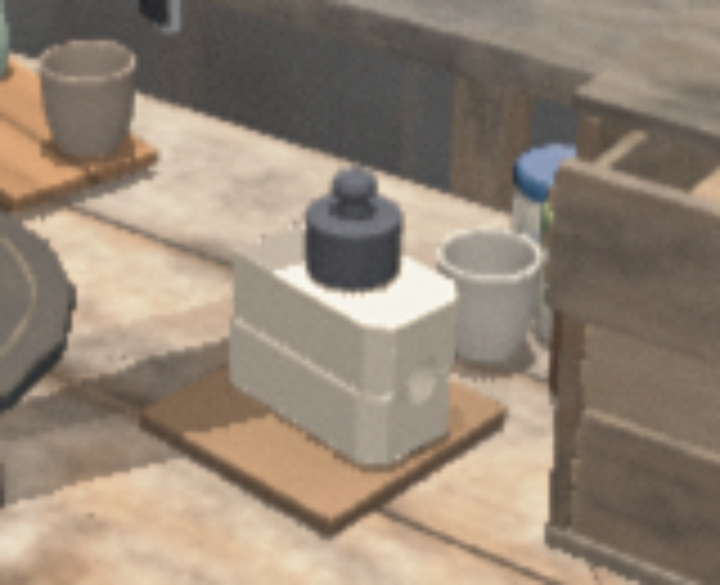

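>>> apply_moves:
  dp:
    - [0,0,0]
    - [0.062,-0.24,0]
    - [0.062,-0.24,0]
    - [0.062,-0.24,0]
    - [0.062,-0.24,0.05]
    - [0.062,-0.24,0.1]
    - [0.062,-0.24,0.13]
    - [0.062,-0.24,0.13]
    - [0.05,-0.24,0.13]
    - [0,0,0]
    - [0,0,0]
  twist:
    - [0.0048,-0.0044,0.028]
    - [0,0,0]
    - [0,0,0]
    - [0,0,0]
    - [0,0,0]
    - [0,0,0]
    - [0,0,0]
    - [0,0,0]
    - [0,0,0]
    - [0,0,0]
    - [0,0,0]
  jaw: [0,0,0,0,0,0,0,0,0,0,0]

```text
clock: 53.1
tcp_pos: [0.4683, 0.0132, 0.3027]
orientation: [-3.12, -0.329, -0.007]
contact_force: [0.8, -0.6, 0.4]
grip_width: 0.0852
```

Run:
```python
from see import *
planx([.4568,.0250,.21],.237)
print(st()['joints'].round(3))
see('w19',[('cup',.0755,.084,(456,26),40),('jar',.08,.1,(425,157),18)])
```

```text
t 53.10 [0.4683 0.0132 0.3027] yaw 0.2101 tilt [0.0039 0.005 ] w 0.0852 F [ 0.8 -0.6  0.4] j7 -0.37
  now-axes [-0.077 -0.113  0.772]  after-turn axes [-0.07  -0.118  0.772] twist [-0.0019 -0.0023 -0.0128] rows 0.17963025546357966
[ 0.61   0.424 -0.923  2.087  0.452  0.837 -0.37 ]
cup 1880 [458.  25.] 31.6 zmed 0.0771
jar none
```

View pics/w19.png

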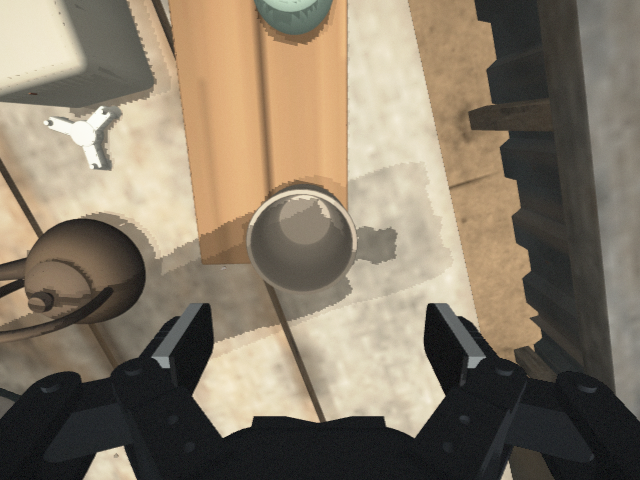

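>>> apply_moves:
  dp:
    - [-0.035,-0.06,0]
    - [-0.035,-0.058,0]
    - [0,0,0.1]
    - [0,0,0.15]
    - [0,0,0.15]
    - [0,0,0.12]
    - [0,0,0.06]
    - [0,0,0]
    - [0,0,0]
  twist:
    - [-0.002,-0.002,-0.012]
    - [0,0,0]
    - [0,0,0]
    - [0,0,0]
    - [0,0,0]
    - [0,0,0]
    - [0,0,0]
    - [0,0,0]
    - [0,0,0]
  jaw: [0,0,0,0,0,0,0,0,0]

```text
clock: 54.05
tcp_pos: [0.4567, 0.0202, 0.2298]
orientation: [3.118, 0.355, 0.005]
contact_force: [-0.9, 0.2, -0.2]
grip_width: 0.0853
```

Run:
```python
from see import *
planx([.4570,.0250,.2104],.237)
```

```text
t 54.05 [0.4567 0.0202 0.2298] yaw 0.2266 tilt [ 0.0035 -0.003 ] w 0.0853 F [-0.9  0.2 -0.2] j7 -0.52
  now-axes [ 0.011 -0.039  0.161]  after-turn axes [ 0.011 -0.039  0.161] twist [ 0.0018 -0.0013 -0.005 ] rows 0.06978491246437576
```

>>> apply_moves:
  dp:
    - [0.01,-0.039,0]
    - [0,0,0.05]
    - [0,0,0.06]
    - [0,0,0.03]
    - [0,0,0.01]
    - [0,0,0]
    - [0,0,0]
  twist:
    - [0.0018,-0.0013,-0.005]
    - [0,0,0]
    - [0,0,0]
    - [0,0,0]
    - [0,0,0]
    - [0,0,0]
    - [0,0,0]
  jaw: [0,0,0,0,0,0,0]

```text
clock: 54.75
tcp_pos: [0.4577, 0.0254, 0.2116]
orientation: [3.119, 0.372, 0.004]
contact_force: [0.5, -0.9, 0.8]
grip_width: 0.0857
```

Run:
```python
from see import *
planx([.4570,.0250,.2104],.237)
```

```text
t 54.75 [0.4577 0.0254 0.2116] yaw 0.2374 tilt [0.0028 0.0002] w 0.0857 F [ 0.5 -0.9  0.8] j7 -0.55
  now-axes [-0.007  0.002  0.01 ]  after-turn axes [-0.007  0.002  0.01 ] twist [ 0.0002 -0.0013  0.0002] rows 0.018718230563292863
```

Grip and lift.

>>> apply_moves:
  dp:
    - [0,0,0]
    - [0,0,0]
    - [0,0,0]
    - [0,0,0]
    - [0,0,0]
    - [0,0,0]
    - [0,0,0]
    - [0,0,-0.08]
    - [0,0,-0.15]
    - [0,0,-0.2]
    - [0,0,-0.2]
    - [0,0,-0.1]
    - [0,0,0]
    - [0,0,0]
  twist:
    - [0,0,0]
    - [0,0,0]
    - [0,0,0]
    - [0,0,0]
    - [0,0,0]
    - [0,0,0]
    - [0,0,0]
    - [0,0,0]
    - [0,0,0]
    - [0,0,0]
    - [0,0,0]
    - [0,0,0]
    - [0,0,0]
    - [0,0,0]
  jaw: [255,255,255,255,255,255,255,255,255,255,255,255,255,255]
  grip_force: 25

```text
clock: 56.15
tcp_pos: [0.4567, 0.0254, 0.3042]
orientation: [3.119, 0.373, 0.002]
contact_force: [-0.5, -0.0, -0.6]
grip_width: 0.0614
```

Run:
```python
from see import *
planx([.5638,-.1015,.30],.237)
```

```text
t 56.15 [0.4567 0.0254 0.3042] yaw 0.2381 tilt [ 0.0013 -0.0004] w 0.0614 F [-0.5 -0.  -0.6] j7 -0.37
  now-axes [0.618 1.239 0.036]  after-turn axes [0.619 1.238 0.035] twist [ 0.0003 -0.0005  0.0005] rows 0.007683674934972673
```

>>> apply_moves:
  dp:
    - [0.1,0.2,0]
    - [0.1,0.2,0]
    - [0.1,0.2,0]
    - [0.1,0.2,0]
    - [0.1,0.2,0.1]
    - [0.09,0.19,0.15]
    - [0,0,0.15]
    - [0,0,0.1]
    - [0,0,0]
    - [0,0,0]
  twist:
    - [0,0,0]
    - [0,0,0]
    - [0,0,0]
    - [0,0,0]
    - [0,0,0]
    - [0,0,0]
    - [0,0,0]
    - [0,0,0]
    - [0,0,0]
    - [0,0,0]
  jaw: [255,255,255,255,255,255,255,255,255,255]

```text
clock: 57.15
tcp_pos: [0.5585, -0.0994, 0.2305]
orientation: [-3.116, -0.381, 0.023]
contact_force: [-0.1, 0.9, -1.1]
grip_width: 0.0613
```

Run:
```python
from see import *
planx([.5638,-.1013,.21],.237)
```

```text
t 57.15 [ 0.5585 -0.0994  0.2305] yaw 0.2436 tilt [-0.0146  0.0004] w 0.0613 F [-0.1  0.9 -1.1] j7 -0.21
  now-axes [0.042 0.026 0.17 ]  after-turn axes [0.04  0.025 0.171] twist [-0.0019  0.0067  0.0031] rows 0.09427318985110314
```

>>> apply_moves:
  dp:
    - [0.04,0.025,0]
    - [0,0,0.05]
    - [0,0,0.07]
    - [0,0,0.06]
    - [0,0,0.03]
    - [0,0,0]
    - [0,0,0]
  twist:
    - [-0.0019,0.0067,0.003]
    - [0,0,0]
    - [0,0,0]
    - [0,0,0]
    - [0,0,0]
    - [0,0,0]
    - [0,0,0]
  jaw: [255,255,255,255,255,255,255]

```text
clock: 57.85
tcp_pos: [0.5644, -0.0994, 0.2053]
orientation: [3.118, 0.376, 0.006]
contact_force: [0.8, -0.4, -1.5]
grip_width: 0.0614
```

Run:
```python
from see import *
planx([.5638,-.1013,.1936],.237)
```

```text
t 57.85 [ 0.5644 -0.0994  0.2053] yaw 0.2399 tilt [ 0.0042 -0.0007] w 0.0614 F [ 0.8 -0.4 -1.5] j7 -0.25
  now-axes [-0.009  0.014  0.098]  after-turn axes [-0.009  0.015  0.098] twist [ 0.0008 -0.0019  0.0014] rows 0.026207627763513968
```

>>> apply_moves:
  dp:
    - [-0.009,0.016,0]
    - [0,0,0.04]
    - [0,0,0.03]
    - [0,0,0.01]
    - [0,0,0]
    - [0,0,0]
  twist:
    - [0.0008,-0.0019,0.001]
    - [0,0,0]
    - [0,0,0]
    - [0,0,0]
    - [0,0,0]
    - [0,0,0]
  jaw: [255,255,255,255,255,255]

```text
clock: 58.45
tcp_pos: [0.5639, -0.1019, 0.1952]
orientation: [3.119, 0.372, 0.0]
contact_force: [-0.3, -0.7, -1.9]
grip_width: 0.061
```

Run:
```python
from see import *
planx([.5638,-.1013,.1936],.237)
```

```text
t 58.45 [ 0.5639 -0.1019  0.1952] yaw 0.2371 tilt [ 0.0001 -0.0001] w 0.0610 F [-0.3 -0.7 -1.9] j7 -0.25
  now-axes [ 0.    -0.005  0.013]  after-turn axes [ 0.    -0.005  0.013] twist [ 0.0001 -0.      0.0001] rows 0.0009372249481929501
```

>>> apply_moves:
  dp:
    - [0,-0.004,0.015]
    - [0,0,0.005]
    - [0,0,0]
    - [0,0,0]
    - [0,0,0]
    - [0,0,0]
    - [0,0,0]
    - [0,0,0]
    - [0,0,-0.1]
    - [0,0,-0.2]
    - [0,0,-0.25]
    - [0,0,-0.25]
    - [0,0,-0.25]
    - [0,0,-0.1]
    - [0,0,0]
    - [0,0,0]
  twist:
    - [0,0,0]
    - [0,0,0]
    - [0,0,0]
    - [0,0,0]
    - [0,0,0]
    - [0,0,0]
    - [0,0,0]
    - [0,0,0]
    - [0,0,0]
    - [0,0,0]
    - [0,0,0]
    - [0,0,0]
    - [0,0,0]
    - [0,0,0]
    - [0,0,0]
    - [0,0,0]
  jaw: [255,255,255,255,200,120,60,0,0,0,0,0,0,0,0,0]

```text
clock: 60.05
tcp_pos: [0.5639, -0.1001, 0.3412]
orientation: [3.117, 0.374, 0.003]
contact_force: [-1.0, -0.1, 0.3]
grip_width: 0.0853
```

Run:
```python
from see import *
planx([.4240,.157,.34],.237)
c1,z1,K,R,t=cam('side');save('s20',c1)
np.savez('pics/side20.npz',c=c1,z=z1,K=K,R=R,t=t)
a=np.load('pics/side1.npz')['c']; b=c1
save('cmp20',np.hstack([cv2.resize(x[200:270,240:350],None,fx=3.5,fy=3.5,interpolation=cv2.INTER_CUBIC) for x in (a,b)]))
# depth-based: rim circle
for n in ['side0','side1','side20']:
    d=np.load(f'pics/{n}.npz');P=cloud(d['z'],d['K'],d['R'],d['t']);Z=P[...,2];X=P[...,:2]*1000
    m=(Z>.05)&(Z<.07)&(np.hypot(X[...,0]-564,X[...,1]+102)<42);q=X[m]
    m2=(Z>.015)&(Z<.045)&(np.hypot(X[...,0]-564,X[...,1]+102)<34)
    v,u=np.nonzero(m|m2)
    print(n,len(q),q.mean(0).round(1),circfit(q),'pix',u.min(),u.max(),v.min(),v.max(),u.mean(),v.mean())
see('w20',[('cup',.0575,.064,(564,-102),40)])
```

```text
t 60.05 [ 0.5639 -0.1001  0.3412] yaw 0.2389 tilt [ 0.0023 -0.0016] w 0.0853 F [-1.  -0.1  0.3] j7 -0.10
  now-axes [-0.626 -2.357  0.004]  after-turn axes [-0.631 -2.356  0.01 ] twist [ 0.001  -0.0009  0.0009] rows 0.01397701305229671
side0 148 [ 562.9 -105.3] (array([ 562.13178401, -105.49456489]), np.float64(30.013059496381988)) pix 300 322 215 238 311.625 226.07386363636363
side1 150 [ 562.7 -104.9] (array([ 562.19975423, -104.83312523]), np.float64(30.041953886735193)) pix 300 322 215 238 311.71067415730334 225.97752808988764
side20 148 [ 562.2 -104.5] (array([ 562.43584868, -105.16833428]), np.float64(29.647050744897296)) pix 300 322 215 237 309.6188811188811 224.3006993006993
cup 1129 [ 564.3 -102.2] 31.6 zmed 0.0592
```

View pics/cmp20.png

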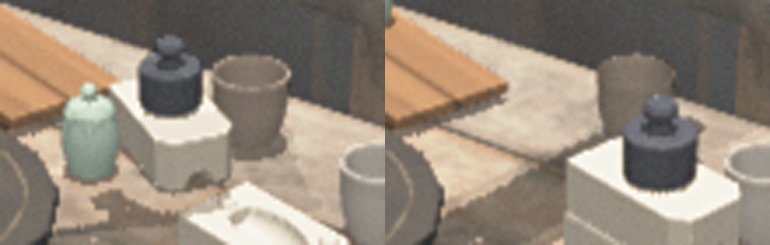

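>>> apply_moves:
  dp:
    - [-0.069,-0.255,0]
    - [-0.069,-0.255,0]
    - [-0.069,-0.255,0]
    - [-0.069,-0.255,0]
    - [-0.069,-0.255,0]
    - [-0.069,-0.255,0]
    - [-0.069,-0.255,0]
    - [-0.069,-0.255,0.05]
    - [-0.069,-0.25,0.1]
    - [0,0,0.1]
    - [0,0,0]
    - [0,0,0]
  twist:
    - [0,0,0]
    - [0,0,0]
    - [0,0,0]
    - [0,0,0]
    - [0,0,0]
    - [0,0,0]
    - [0,0,0]
    - [0,0,0]
    - [0,0,0]
    - [0,0,0]
    - [0,0,0]
    - [0,0,0]
  jaw: [0,0,0,0,0,0,0,0,0,0,0,0]

```text
clock: 61.35
tcp_pos: [0.4174, 0.1545, 0.2972]
orientation: [-3.116, -0.371, 0.034]
contact_force: [0.1, 0.2, 0.4]
grip_width: 0.0854
```

Run:
```python
from see import *
planx([.4243,.1576,.2053],.237)
see('w21',[('jar',.08,.1,(425,157),18)])
print(st()['joints'].round(3))
```

```text
t 61.35 [0.4174 0.1545 0.2972] yaw 0.2372 tilt [-0.0222  0.0008] w 0.0854 F [0.1 0.2 0.4] j7 -0.68
  now-axes [ 0.078 -0.007  0.764]  after-turn axes [ 0.062 -0.011  0.766] twist [-0.0028  0.0102  0.0001] rows 0.142626079636176
jar 431 [425.4 157.9] 6.8 zmed 0.0892
[ 0.328  0.416 -0.969  2.131  0.448  0.836 -0.68 ]
```

>>> apply_moves:
  dp:
    - [0.062,-0.01,0]
    - [0,0,0]
    - [0,-0.01,0.1]
    - [0,-0.01,0.12]
    - [0,-0.01,0.12]
    - [0,-0.01,0.1]
    - [0,0,0.06]
    - [0,0,0]
    - [0,0,0]
  twist:
    - [-0.0028,0.0102,0]
    - [0,0,0]
    - [0,0,0]
    - [0,0,0]
    - [0,0,0]
    - [0,0,0]
    - [0,0,0]
    - [0,0,0]
    - [0,0,0]
  jaw: [0,0,0,0,0,0,0,0,0]

```text
clock: 62.3
tcp_pos: [0.4269, 0.1592, 0.2331]
orientation: [3.12, 0.357, 0.006]
contact_force: [-0.5, -0.5, 0.1]
grip_width: 0.0851
```

Run:
```python
from see import *
planx([.4243,.1576,.2053],.237)
```

```text
t 62.30 [0.4269 0.1592 0.2331] yaw 0.2280 tilt [ 0.004  -0.0004] w 0.0851 F [-0.5 -0.5  0.1] j7 -0.83
  now-axes [-0.025  0.008  0.231]  after-turn axes [-0.024  0.008  0.231] twist [ 0.0006 -0.0018 -0.0043] rows 0.06014431148633659
```

>>> apply_moves:
  dp:
    - [-0.022,0.004,0]
    - [0,0,0.06]
    - [0,0,0.08]
    - [0,0,0.06]
    - [0,0,0.02]
    - [0,0,0]
    - [0,0,0]
  twist:
    - [0.0006,-0.0018,-0.004]
    - [0,0,0]
    - [0,0,0]
    - [0,0,0]
    - [0,0,0]
    - [0,0,0]
    - [0,0,0]
  jaw: [0,0,0,0,0,0,0]

```text
clock: 63.0
tcp_pos: [0.4247, 0.158, 0.2052]
orientation: [-3.12, -0.371, -0.003]
contact_force: [-0.1, -0.8, 0.3]
grip_width: 0.0854
```

Run:
```python
from see import *
planx([.4243,.1576,.2053],.237)
```

```text
t 63.00 [0.4247 0.158  0.2052] yaw 0.2365 tilt [0.0016 0.0003] w 0.0854 F [-0.1 -0.8  0.3] j7 -0.88
  now-axes [-0.004  0.003 -0.001]  after-turn axes [-0.004  0.003 -0.001] twist [ 0.     -0.0008 -0.0002] rows 0.010771099125760622
```

>>> apply_moves:
  dp:
    - [0,0,0]
    - [0,0,0]
    - [0,0,0]
    - [0,0,0]
    - [0,0,0]
    - [0,0,0]
    - [0,0,0]
    - [0,0,0]
    - [0,0,-0.08]
    - [0,0,-0.15]
    - [0,0,-0.2]
    - [0,0,-0.2]
    - [0,0,-0.1]
    - [0,0,0]
    - [0,0,0]
  twist:
    - [0,0,0]
    - [0,0,0]
    - [0,0,0]
    - [0,0,0]
    - [0,0,0]
    - [0,0,0]
    - [0,0,0]
    - [0,0,0]
    - [0,0,0]
    - [0,0,0]
    - [0,0,0]
    - [0,0,0]
    - [0,0,0]
    - [0,0,0]
    - [0,0,0]
  jaw: [255,255,255,255,255,255,255,255,255,255,255,255,255,255,255]
  grip_force: 25

```text
clock: 64.5
tcp_pos: [0.4239, 0.1579, 0.2979]
orientation: [3.119, 0.372, 0.001]
contact_force: [-0.5, 0.1, -1.9]
grip_width: 0.0435
```

Run:
```python
from see import *
planx([.4302,-.0964,.28],.237)
print(st()['joints'].round(3))
```

```text
t 64.50 [0.4239 0.1579 0.2979] yaw 0.2374 tilt [ 0.0007 -0.0004] w 0.0435 F [-0.5  0.1 -1.9] j7 -0.70
  now-axes [-0.447  2.072  0.15 ]  after-turn axes [-0.446  2.072  0.149] twist [ 0.0002 -0.0003  0.0002] rows 0.004313984186461762
[ 0.314  0.419 -0.96   2.122  0.471  0.826 -0.698]
```

>>> apply_moves:
  dp:
    - [-0.05,0.225,0]
    - [-0.05,0.225,0]
    - [-0.05,0.225,0]
    - [-0.05,0.225,0]
    - [-0.05,0.225,0]
    - [-0.05,0.225,0]
    - [-0.05,0.225,0]
    - [-0.05,0.225,0]
    - [-0.04,0.2,0]
    - [0,0,0]
    - [0,0,0]
  twist:
    - [0,0,0]
    - [0,0,0]
    - [0,0,0]
    - [0,0,0]
    - [0,0,0]
    - [0,0,0]
    - [0,0,0]
    - [0,0,0]
    - [0,0,0]
    - [0,0,0]
    - [0,0,0]
  jaw: [255,255,255,255,255,255,255,255,255,255,255]

```text
clock: 65.6
tcp_pos: [0.4255, -0.0975, 0.287]
orientation: [-3.112, -0.377, 0.023]
contact_force: [-0.5, -0.3, -1.4]
grip_width: 0.0431
```

Run:
```python
from see import *
planx([.4302,-.0964,.21],.237)
print(st()['joints'].round(3))
```

```text
t 65.60 [ 0.4255 -0.0975  0.287 ] yaw 0.2410 tilt [-0.0156  0.0054] w 0.0431 F [-0.5 -0.3 -1.4] j7 -0.10
  now-axes [0.049 0.006 0.641]  after-turn axes [0.04  0.    0.641] twist [-0.0043  0.0066  0.0019] rows 0.09292189188616616
[ 0.871  0.405 -0.924  2.16   0.447  0.797 -0.099]
```

>>> apply_moves:
  dp:
    - [0.04,0,0]
    - [0,0,0]
    - [0,0,0.1]
    - [0,0,0.13]
    - [0,0,0.13]
    - [0,0,0.12]
    - [0,0,0.06]
    - [0,0,0]
    - [0,0,0]
  twist:
    - [-0.0043,0.0066,0.002]
    - [0,0,0]
    - [0,0,0]
    - [0,0,0]
    - [0,0,0]
    - [0,0,0]
    - [0,0,0]
    - [0,0,0]
    - [0,0,0]
  jaw: [255,255,255,255,255,255,255,255,255]

```text
clock: 66.5
tcp_pos: [0.4304, -0.0901, 0.2161]
orientation: [-3.115, -0.387, -0.0]
contact_force: [0.9, -0.1, -1.2]
grip_width: 0.043
```

Run:
```python
from see import *
planx([.4302,-.0964,.188],.237)
print(st()['joints'].round(3))
```

```text
t 66.50 [ 0.4304 -0.0901  0.2161] yaw 0.2474 tilt [-0.0002  0.0022] w 0.0430 F [ 0.9 -0.1 -1.2] j7 -0.27
  now-axes [-0.014  0.051  0.234]  after-turn axes [-0.014  0.05   0.234] twist [-0.001  -0.0002  0.005 ] rows 0.06946838537453225
[ 0.732  0.524 -0.799  2.205  0.628  0.652 -0.271]
```

>>> apply_moves:
  dp:
    - [-0.014,0.05,0]
    - [0,0,0]
    - [0,0,0.06]
    - [0,0,0.07]
    - [0,0,0.05]
    - [0,0,0.015]
    - [0,0,0]
    - [0,0,0]
  twist:
    - [-0.001,0,0.004]
    - [0,0,0]
    - [0,0,0]
    - [0,0,0]
    - [0,0,0]
    - [0,0,0]
    - [0,0,0]
    - [0,0,0]
  jaw: [255,255,255,255,255,255,255,255]

```text
clock: 67.3
tcp_pos: [0.4309, -0.0972, 0.1919]
orientation: [3.118, 0.372, 0.004]
contact_force: [-0.5, 0.5, -0.1]
grip_width: 0.043
```

Run:
```python
from see import *
planx([.4302,-.0964,.1872],.237)
```

```text
t 67.30 [ 0.4309 -0.0972  0.1919] yaw 0.2376 tilt [ 0.0029 -0.001 ] w 0.0430 F [-0.5  0.5 -0.1] j7 -0.32
  now-axes [-0.004 -0.008  0.039]  after-turn axes [-0.004 -0.008  0.039] twist [ 0.0008 -0.0013  0.0003] rows 0.017577632429950654
```

>>> apply_moves:
  dp:
    - [-0.005,-0.006,0.01]
    - [0,0,0.02]
    - [0,0,0.01]
    - [0,0,0]
    - [0,0,0]
    - [0,0,0]
  twist:
    - [0.0008,-0.0013,0]
    - [0,0,0]
    - [0,0,0]
    - [0,0,0]
    - [0,0,0]
    - [0,0,0]
  jaw: [255,255,255,255,255,255]

```text
clock: 67.9
tcp_pos: [0.4305, -0.0963, 0.188]
orientation: [3.118, 0.373, 0.001]
contact_force: [0.6, -0.4, -2.1]
grip_width: 0.0433
```

Run:
```python
from see import *
planx([.4302,-.0964,.1872],.237)
```

```text
t 67.90 [ 0.4305 -0.0963  0.188 ] yaw 0.2378 tilt [ 0.0009 -0.0015] w 0.0433 F [ 0.6 -0.4 -2.1] j7 -0.33
  now-axes [-0.003  0.     0.006]  after-turn axes [-0.003  0.     0.006] twist [ 0.0008 -0.0003  0.0004] rows 0.011447655690607765
```

>>> apply_moves:
  dp:
    - [0,0,0.012]
    - [0,0,0.003]
    - [0,0,0]
    - [0,0,0]
    - [0,0,0]
    - [0,0,0]
    - [0,0,0]
    - [0,0,0]
    - [0,0,-0.1]
    - [0,0,-0.2]
    - [0,0,-0.25]
    - [0,0,-0.25]
    - [0,0,-0.25]
    - [0,0,-0.2]
    - [0,0,0]
    - [0,0,0]
  twist:
    - [0,0,0]
    - [0,0,0]
    - [0,0,0]
    - [0,0,0]
    - [0,0,0]
    - [0,0,0]
    - [0,0,0]
    - [0,0,0]
    - [0,0,0]
    - [0,0,0]
    - [0,0,0]
    - [0,0,0]
    - [0,0,0]
    - [0,0,0]
    - [0,0,0]
    - [0,0,0]
  jaw: [255,255,255,255,200,120,60,0,0,0,0,0,0,0,0,0]

```text
clock: 69.5
tcp_pos: [0.4304, -0.0951, 0.3422]
orientation: [3.117, 0.374, -0.004]
contact_force: [-1.4, -0.0, -0.7]
grip_width: 0.0856
```

Run:
```python
from see import *
planx([.4302,-.0964,.34],.237)
for n in ['side','scene']:
    c1,z1,K,R,t=cam(n);save(n+'22',c1);np.savez(f'pics/{n}22.npz',c=c1,z=z1,K=K,R=R,t=t)
def jarpix(c):
    h=cv2.cvtColor(c,cv2.COLOR_RGB2HSV).astype(int)
    return (h[...,0]>65)&(h[...,0]<95)&(h[...,1]>35)&(h[...,2]>60)
for n,box in [('side0',(240,215,285,260)),('side1',(240,215,285,260)),('side22',(240,215,285,260)),('scene1',(235,235,270,275)),('scene22',(235,235,270,275))]:
    c=np.load(f'pics/{n}.npz')['c'];m=jarpix(c)[box[1]:box[3],box[0]:box[2]]
    v,u=np.nonzero(m)
    if len(u): print(n,len(u),'u',u.min()+box[0],u.max()+box[0],'v',v.min()+box[1],v.max()+box[1],'mean',u.mean()+box[0],v.mean()+box[1])
see('w22',[('jar',.064,.08,(430,-97),18),('cup',.0575,.064,(564,-102),40)])
c=np.load('pics/side22.npz')['c'];a=np.load('pics/side1.npz')['c']
save('cmp22',np.vstack([cv2.resize(x[195:320,230:370],None,fx=2.3*2,fy=2.3,interpolation=cv2.INTER_CUBIC) for x in (a,c)]))
```

```text
t 69.50 [ 0.4304 -0.0951  0.3422] yaw 0.2388 tilt [-0.002 -0.003] w 0.0856 F [-1.4 -0.  -0.7] j7 -0.01
  now-axes [-0.004  0.01   0.018]  after-turn axes [-0.004  0.01   0.018] twist [0.0012 0.0012 0.0008] rows 0.01744694229146638
jar 253 [431.7 -97.4] 6.6 zmed 0.0713
cup 1089 [ 563.9 -101.8] 32.3 zmed 0.0592
```

View pics/cmp22.png

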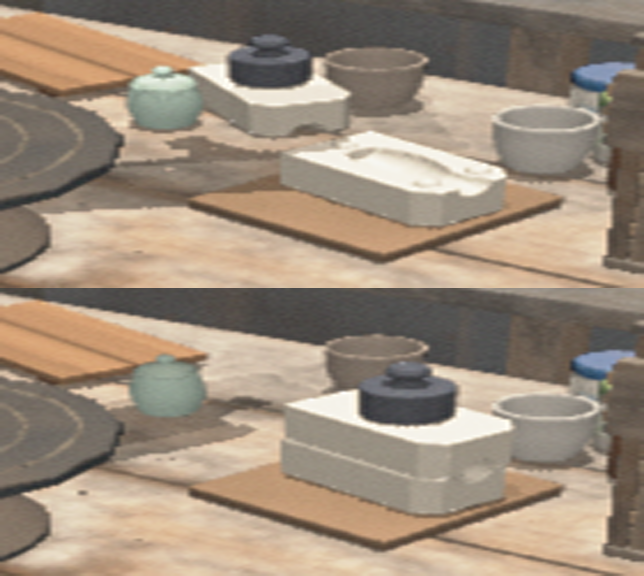

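View pics/w22.png

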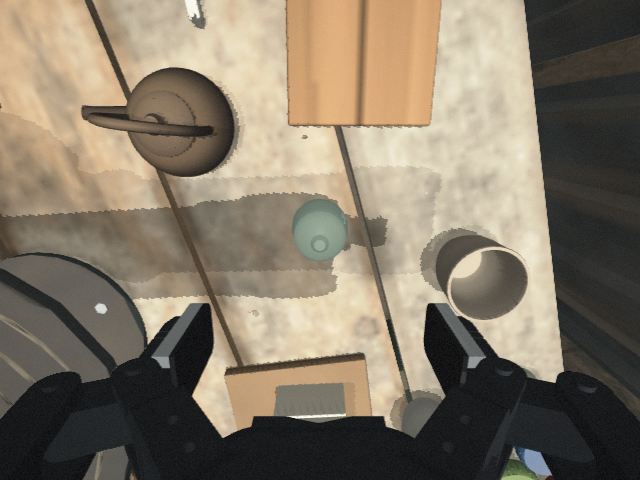

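Run:
```python
from h import *
for n in ['side0','side1','side22','scene1','scene22']:
    d=np.load(f'pics/{n}.npz');P=cloud(d['z'],d['K'],d['R'],d['t']);Z=P[...,2];X=P[...,:2]*1000
    m=(Z>.02)&(Z<.09)&(np.hypot(X[...,0]-430,X[...,1]+97)<33)
    if m.sum()<10: print(n,'none');continue
    v,u=np.nonzero(m); q=X[m&(Z>.02)&(Z<.045)]
    rows=[(vv,u[v==vv].min(),u[v==vv].max()) for vv in range(v.min(),v.max()+1,4) if (v==vv).any()]
    print(n,len(u),'mean',u.mean().round(2),v.mean().round(2),'circ',[np.round(k,1) for k in circfit(q)] if len(q)>10 else '',rows)
```

```text
side0 273 mean 265.3 235.35 circ [array([429.5, -98.4]), np.float64(21.9)] [(224, np.int64(264), np.int64(266)), (228, np.int64(260), np.int64(270)), (232, np.int64(259), np.int64(272)), (236, np.int64(258), np.int64(273)), (240, np.int64(257), np.int64(273)), (244, np.int64(260), np.int64(268))]
side1 275 mean 265.25 235.37 circ [array([429. , -99.3]), np.float64(21.0)] [(224, np.int64(264), np.int64(266)), (228, np.int64(260), np.int64(270)), (232, np.int64(259), np.int64(272)), (236, np.int64(258), np.int64(273)), (240, np.int64(257), np.int64(273)), (244, np.int64(262), np.int64(269))]
side22 274 mean 265.76 235.35 circ [array([ 429.2, -101.4]), np.float64(19.0)] [(224, np.int64(264), np.int64(267)), (228, np.int64(260), np.int64(271)), (232, np.int64(259), np.int64(272)), (236, np.int64(258), np.int64(273)), (240, np.int64(258), np.int64(274)), (244, np.int64(261), np.int64(269))]
scene1 213 mean 252.92 257.76 circ [array([436.2, -92. ]), np.float64(25.9)] [(248, np.int64(251), np.int64(252)), (252, np.int64(250), np.int64(254)), (256, np.int64(244), np.int64(259)), (260, np.int64(243), np.int64(265)), (264, np.int64(254), np.int64(263))]
scene22 210 mean 253.19 257.7 circ [array([ 431.1, -101.7]), np.float64(16.7)] [(248, np.int64(251), np.int64(253)), (252, np.int64(250), np.int64(255)), (256, np.int64(244), np.int64(260)), (260, np.int64(244), np.int64(261)), (264, np.int64(254), np.int64(261))]
```

Run:
```python
from h import *
d=np.load('pics/side22.npz');P=cloud(d['z'],d['K'],d['R'],d['t']);Z=P[...,2];X=P[...,:2]*1000
for lab,a,b in [('mouldtop',.09,.1),('wcyl',.122,.136),('knob',.142,.156)]:
    q=tomm(P,(Z>a)&(Z<b)&(np.hypot(X[...,0]-479,X[...,1]+312)<75));print(lab,len(q),rect(q) if len(q)>5 else '',q.mean(0))
print(r.hand_in())
```

```text
mouldtop 498 (array([ 478.4, -314.5]), array([ 66.8, 112.8]), 18.85) [ 472.11942 -326.7087 ]
wcyl 197 (array([ 477.9, -316.7]), array([48.2, 46.1]), 64.9) [ 475.60406 -321.09668]
knob 61 (array([ 478.9, -316.2]), array([21.6, 20.6]), 64.23) [ 477.82535 -317.59048]
the job is handed in; nothing more can be done
None
```

The mould is closed and weighted, and the cup and jar are back where they stood. I handed the job in at about 70 s of the 136 s allowed.

**What I did:** I stood the weight, cup and jar on the ware board. Then I put the upper half on the lower half with the cut corners at the same end, and stood the weight on it. Last, I returned the cup and then the jar, and lifted the open gripper clear of everything.

**What the last checks showed:**
- **Mould:** the top stands at 95.7 mm against 96 mm nominal. The two halves look flush in the side view, with the cut corners at the same end.
- **Weight:** it stands about 2 mm from the mould's middle by the side camera, which itself reads the mould about 3 mm off the other measurements.
- **Cup:** it is within about 0.5 mm of its old spot in the side camera's before-and-after pictures.
- **Jar:** it is about 1 mm off its old spot, shifted half a pixel in the side view and 0.3 pixel in the scene view. I left it there.

**Where checks disagreed or are missing:**
- The wrist camera read about 1–2 mm differently depending on the hand's turn, so I trusted the fixed cameras for the "same spot" checks. The side-depth circle fit of the jar was too noisy to use.
- While first setting down the weight, the arm briefly pressed it on to the board. The sensor read about 15 N upward against its usual −5 N, so roughly 20 N, which is well under the limits.
- I did not take a separate picture of the whole board after the last placing. All three things had been lifted off it, and the parts in view were empty.

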